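Set the lot number on a bakery's bench coder and mark a carton

ROBOT

A 6-joint arm with a two-finger parallel gripper is mounted at the origin on the work surface. World frame = base frame: x ahead of the robot, y to its left, z up, the work surface at z = 0. Lengths are in m, angles in rad, forces in N, time in s.
With the tool pointing down it reaches from about 0.3 to 0.85 m from the base axis. Payload 5.4 kg.
Tool frame: the origin (TCP) lies midway between the tips of the shut fingers; the grasp point (between the pads) lies 19 mm behind it; z points along the fingers, y is the line along which they close (so a half turn about z gives the same grasp; the last joint's range is limited). The gripper opens to 85 mm and grips with 20 to 120 N. Pads are 22 mm wide; open, the fingers measure 114 mm over their backs; the gripper's body (76 mm by 85 mm) begins 54 mm behind the grasp point. The pads swing forward as they close: fully open they stand 13 mm farther back than shut.
Start: joints at [-1.311, 0.158, 1.597, -0, 1.386, -0.21], TCP at [0.26, -0.513, 0.231] pointing down, gripper open.
Joint ranges: [-2.91, 2.91], [-0.94, 2.29], [0.18, 2.7], [-1.29, 4.43], [0.17, 2.64], [-3, 3]. Speed limits (rad/s): [2.57, 2.57, 3.14, 3.14, 3.14, 3.14].

INTERFACE

Orientations are given as a unit quaternion [w, x, y, z].
In Python, from plant import sensors, camera, camera_info, bot gives the robot as it stands.
- The arm moves only by the tool servo_tool, never from a script. Its argument "deltas" is a list of rows, each an object with "translation": the shift along the tool's x, y, z in cm, a list of three; "rot": the turn, a rotation vector about the tool's x, y, z in rad, a list of three; "claw": the opening in per cent of the stroke, from 0 (shut) to 100 (fully open). In form: [{"translation": [tx, ty, tz], "rot": [ax, ay, az], "claw": claw}, ...]. A call has 1 to 20 rows; each row is the pose to reach, as a shift and turn from the pose commanded when the call began, along the tool's axes at that moment; what a row does not reach only later rows make up. A row lasts 1/12 s, in which the tool goes at most 41.7 mm and 7.16 degrees, less where a joint would pass 70% of its speed; a pose out of reach is approached as far as the arm can. A call with a gripper value outside its range is refused whole. The fingers move at their own pace and stop on an object; "force" is the grip in N (left out, the last holds). Time passes only in rows, so rows that repeat a pose let the fingers close. It gives the time, the measured TCP pose, the force, the opening and the grip force at its end, in the units of the state.
- sensors.get_state(): the state, without advancing time (a new reading comes with each control period).
- camera(name): name is "side" or "top"; returns the picture (384x512x3 uint8, red, green, blue); there is no depth.
- camera_info(name): a dict with "vertical_fov" (degrees; the focal length in pixels is half the picture's height over the tangent of half this angle, whatever the lens; pixels are square), "cx", "cy" (the principal point, pixels), "extrinsics" (4x4, takes a point from world to camera coordinates). Camera axes: x right, y down, z forward; pixel columns grow to the right and rows downward; lengths in m; the calibration is good to about 2 mm. A picture is of the moment at which its call begins. camera_info takes no time and is no camera call.
- bot.sign_off(): hands the job in; it is judged then, once.
The state is a dict: "time_s": time; "joints": joint angles; "qd": joint speeds; "effort": joint torques, N m; "position": TCP position; "eef_rot": TCP orientation; "ft_force": force on the tool from outside, world axes, zero at the start; "torque": the same for the moment, N m; "finger_gap": finger opening in m; "finger_force": force on a finger pad.
Only numpy, scipy, OpenCV 4.12 (cv2) and the standard library are available. Lean on these libraries where they do the work, as an engineer would, in place of code of your own. Each camera call takes 0.05 s, during which the arm holds its last target. There are 200 camera calls.

TASK

Set the carton coder to lot number 274: roll its three thumbwheels until 2, 7 and 4, read left to right from the operator's side (the side with the sloping front), stand at their pointers. Then pull the lever bar all the way down to mark the carton on the bed, and let it come all the way back up. Do not pull the lever before the number is right, and leave the other things on the table where they are.

Things in the scene. Friction and masses are not known exactly. Their poses are not given: they have to be found in the camera images.
- coder: bench carton coder, fixed: cream machine, base 270 x 250 mm, column at the back 210 mm high, a head with three big thumbwheels standing out of its sloping front, a U-shaped lever with a steel bar across above the wheels, a flat carton blank on the bed below. Origin: centre of the underside; +x away from the operator, +y to the operator's left. Wheel axle along y at x 0, z 155 mm
- head: the coder's head, origin on the wheel axle, axes as the coder's. Rims at y = 28 (left), -18 (middle), -64 mm (right). Its deck slopes 45 degrees down to the operator, 14 mm from the axle; a pointer post, reaching 27 mm from the axle, stands 36 mm left of each rim. Numerals are read 45 degrees from straight up towards the operator; the rims are bare from straight up to 80 degrees that way
- left_hub (a point): centre of the left thumbwheel's rim, on the axle. Rim: bare-metal disc 10 mm thick, its edge lobed, 90 mm across (84 between lobes). Fixed to the rim's left face: a white drum, 58 mm across, 26 mm wide, with black numerals 0 to 9. Axes keep to the coder, not the wheel: +x away from the operator, +y to his left along the axle, z up
- middle_hub (a point): centre of the middle thumbwheel's rim, on the axle. Rim: bare-metal disc 10 mm thick, its edge lobed, 90 mm across (84 between lobes). Fixed to the rim's left face: a white drum, 58 mm across, 26 mm wide, with black numerals 0 to 9. Axes keep to the coder, not the wheel: +x away from the operator, +y to his left along the axle, z up
- right_hub (a point): centre of the right thumbwheel's rim, on the axle. Rim: bare-metal disc 10 mm thick, its edge lobed, 90 mm across (84 between lobes). Fixed to the rim's left face: a white drum, 58 mm across, 26 mm wide, with black numerals 0 to 9. Axes keep to the coder, not the wheel: +x away from the operator, +y to his left along the axle, z up
- wheel_left (a joint): turn of the left thumbwheel: at 0.6283 x N rad the numeral N stands at its pointer (whole turns more or less are the same). Grows as the wheel's top is rolled towards the operator, bringing up the next higher numeral. Turns endlessly both ways; a sprung detent clicks it to the nearest whole numeral when let go (some 2 N at the rim to push it over)
- wheel_middle (a joint): turn of the middle thumbwheel: at 0.6283 x N rad the numeral N stands at its pointer (whole turns more or less are the same). Grows as the wheel's top is rolled towards the operator, bringing up the next higher numeral. Turns endlessly both ways; a sprung detent clicks it to the nearest whole numeral when let go (some 2 N at the rim to push it over)
- wheel_right (a joint): turn of the right thumbwheel: at 0.6283 x N rad the numeral N stands at its pointer (whole turns more or less are the same). Grows as the wheel's top is rolled towards the operator, bringing up the next higher numeral. Turns endlessly both ways; a sprung detent clicks it to the nearest whole numeral when let go (some 2 N at the rim to push it over)
- lever (a joint): turn of the lever in rad: 0 up (rest), 1.05 fully down on its stop. It takes about 3 to 7 N at the bar; a damped spring brings it back up in about a second when let go. As it comes down the head with the wheels sinks by up to 26 mm
- lever_bar (a point): middle of the lever's cross bar, round, 20 mm thick, level along the coder's y, 216 mm free between its arms. Lever up: straight above the axle, 320 mm over the table, so an upright gripper cannot get down to the wheels; one tilted 25 to 45 degrees comes in under it from the operator's side. Fully down: 191 mm over the table, 133 mm nearer the operator
- lever_pivot (a point): middle of the lever's hinge line, which lies along the coder's y at x 45, z 140 mm of the coder. The bar swings about it on a radius of 186 mm, towards the operator and down
- shaker_center (a point): middle of a glass sugar jar with a steel lid, 72 mm across, 125 mm tall; a bystander
- scraper_center (a point): middle of a bench scraper, 150 mm long, steel blade and black round handle, lying flat; a bystander
- blanks_center (a point): middle of a stack of flat carton blanks, 170 x 130 mm, 35 mm high; a bystander

How it is judged:
By the outcome, as a careful person would: the job done as asked, in the order asked, and still so for the second after the job is handed in, with the robot touching nothing.
It also fails if it takes over 72 s, if anything falls off the work surface, if the arm or the gripper's body presses on something with over 40 N, if the wrist force passes 120 N, or if a joint passes its speed limit or range.

## Working session

There is one attempt and no reset: what is moved stays moved. The work goes in short steps, Python scripts to look and compute and a tool call to move; the robot and the scene stay as the last step left them, time stands still between calls to the robot, and variables do not carry over. Pictures are saved under pics/ and viewed, at most 10 in all, crops included, and the job is handed in when it is done.

Besides the shell and the picture viewer there is one more tool, called after "Call:" as name(argument=value, ...) on one line, values as JSON. servo_tool: Moves the arm, as the interface text tells. Its arguments: {"type":"object","properties":{"deltas":{"type":"array"},"force":{"type":"number"}},"required":["deltas"]}

```bash
mkdir -p pics; ls; python3 - <<'E'
from plant import sensors, camera, camera_info
import cv2, numpy as np
for n in ("side","top"):
    im=camera(n); cv2.imwrite(f"pics/{n}0.png",im[:,:,::-1])
    i=camera_info(n); print(n,i["vertical_fov"],i["cx"],i["cy"]); print(np.round(i["extrinsics"],4).tolist(), [k for k in i])
s=sensors.get_state(); print(s)
a=cv2.imread("pics/side0.png");b=cv2.imread("pics/top0.png")
cv2.imwrite("pics/both0.png",np.vstack([a,b])[:, :]) 
E
```

```text
pics
side 50.688259911991544 257.96499931132723 189.03626983751684
[[0.8573, -0.5144, -0.021, -0.5037], [-0.2775, -0.4274, -0.8604, 0.3041], [0.4336, 0.7434, -0.5092, 1.2299], [0.0, 0.0, 0.0, 1.0]] ['vertical_fov', 'cx', 'cy', 'extrinsics']
top 50.2391161907381 256.1610233657435 199.16140022721777
[[-0.0077, -0.9997, -0.0227, -0.014], [-0.9882, 0.0111, -0.1526, 0.5936], [0.1528, 0.0212, -0.988, 1.2824], [0.0, 0.0, 0.0, 1.0]] ['vertical_fov', 'cx', 'cy', 'extrinsics']
{'time_s': 0.1, 'joints': array([-1.31106728e+00,  1.59016540e-01,  1.59809039e+00, -4.26552164e-06,
        1.38618043e+00, -2.10115973e-01]), 'qd': array([ 7.41783101e-05, -1.09177906e-03, -4.28238417e-03, -1.20524587e-03,
        9.48275170e-04,  9.23962949e-04]), 'effort': array([ 3.73512885e-04, -3.96992075e+01, -3.32336569e+01, -2.35841599e-04,
        4.20783981e-03, -7.65672752e-06]), 'position': array([ 0.26016299, -0.51218349,  0.23040617]), 'eef_rot': array([-8.47039843e-04,  9.72531941e-01,  2.32767924e-01, -2.31132682e-05]), 'ft_force': array([-0.12056376, -0.18318824, -0.23306146]), 'torque': array([-0.03616361, -0.02484907, -0.02877178]), 'finger_force': 0.0, 'finger_gap': 0.08526107295615645}
```

View pics/side0.png

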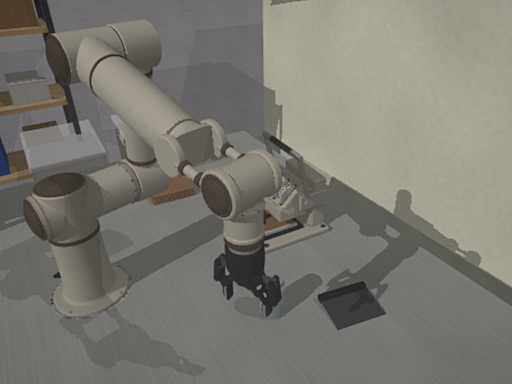

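View pics/top0.png

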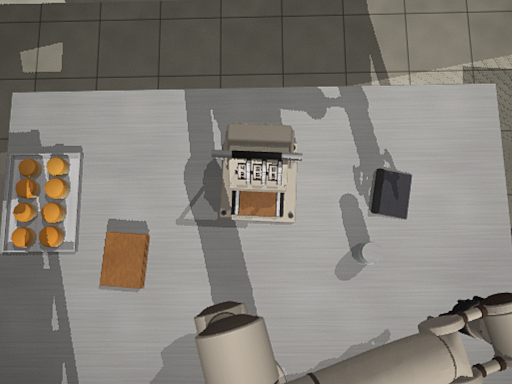

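Side view: the arm partly hides the coder, whose base ends near (328,232) and bar near (275,140). Top view: coder at (222–297, 122–222), operator side facing the robot; bar along row ~155. Jar at (365,253), scraper at (391,193), blanks at (125,260). Enlarging the coder.

```bash
python3 - <<'E'
import cv2, numpy as np
a=cv2.imread("pics/top0.png")[112:232,200:320]
cv2.imwrite("pics/c1.png",cv2.resize(a,(600,600),interpolation=cv2.INTER_CUBIC))
E
```

```text
(no output)
```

View pics/c1.png

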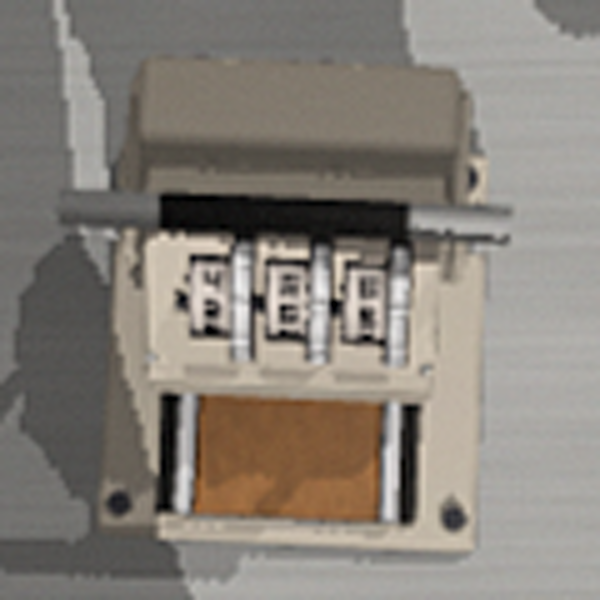

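Crop (scale 5, offset 200,112): bar from (60,208) to (512,222), rims' lower ends at (241,360), (317,363), (396,366), base front corners (100,525), (472,550). Numerals too small to read here directly; fit pose first.

```bash
cat > h.py <<'E'
import numpy as np, cv2
from plant import sensors, camera, camera_info
from scipy.optimize import least_squares
from scipy.spatial.transform import Rotation as R
def proj(n,P):
    i=camera_info(n); E=np.array(i["extrinsics"]); f=192/np.tan(np.radians(i["vertical_fov"]/2))
    c=np.atleast_2d(P)@E[:3,:3].T+E[:3,3]
    return np.c_[f*c[:,0]/c[:,2]+i["cx"], f*c[:,1]/c[:,2]+i["cy"]]
def campos(n):
    E=np.array(camera_info(n)["extrinsics"]); return -E[:3,:3].T@E[:3,3]
def world(p,q):  # q coder pose x,y,yaw ; p coder coords
    return np.atleast_2d(p)@R.from_euler('z',q[2]).as_matrix().T+[q[0],q[1],0]
E
python3 - <<'E'
from h import *
print(campos("top"),campos("side"))
C=lambda u,v:(200+u/5,112+v/5)
# rims
rp=[[-.040,y,.1346] for y in (.028,-.018,-.064)]; ro=np.array([C(241,360),C(317,363),C(396,366)])
bo=np.array([C(60,208),C(512,222)]); co=np.array([C(100,525),C(472,550)])
def res(p,full=False):
    q=p[:3];t=p[3]
    r=(proj("top",world(rp,q))-ro)
    b=proj("top",world([[0,.108+p[4],.32],[0,-.108-p[4],.32]],q))-bo
    c=proj("top",world([[-.125,.135,t],[-.125,-.135,t]],q))-co
    return np.concatenate([r.ravel(),b.ravel(),c.ravel()])
s=least_squares(res,[.7,0,0,.02,.0],loss='soft_l1'); print(s.x.round(4)); print(res(s.x).reshape(-1,2).round(2))
E
```

```text
[ 0.39052327 -0.04776648  1.35733524] [-0.01715175 -1.04346207  0.87738818]
[ 0.6663 -0.0285 -0.0635 -0.1028  0.01  ]
[[ 0.13 -0.5 ]
 [ 0.03 -0.33]
 [-0.63 -0.17]
 [-0.03 -0.34]
 [-0.09  1.24]
 [-0.04  0.81]
 [ 0.84 -0.18]]
```

```bash
python3 - <<'E'
from h import *
C=lambda u,v:(200+u/5,112+v/5)
rp=[[-.040,y,.1346] for y in (.028,-.018,-.064)]; ro=np.array([C(241,360),C(317,363),C(396,366)])
bo=np.array([C(60,208),C(512,222)]); co=np.array([C(100,525),C(472,550)])
def res(p):
    q=p[:3]
    r=(proj("top",world(rp,q))-ro)
    b=proj("top",world([[0,.108+p[4],.32],[0,-.108-p[4],.32]],q))-bo
    c=proj("top",world([[-.135,.125,p[3]],[-.135,-.125,p[3]]],q))-co
    return np.concatenate([r.ravel(),b.ravel(),c.ravel()])
s=least_squares(res,[.7,0,0,.02,.0],loss='soft_l1'); print(s.x.round(4)); print(res(s.x).reshape(-1,2).round(2))
q=s.x[:3]
# rectified view of the drums: cylinder unroll, angle from straight up toward operator, -10..100 deg
im=camera("top"); 
out=[]
for yc in (.028,-.018,-.064):
    ph=np.radians(np.linspace(-5,105,220)); ys=np.linspace(yc+.045,yc-.006,120)
    P=np.array([[[-.029*np.sin(a),y,.155+.029*np.cos(a)] for y in ys] for a in ph]).reshape(-1,3)
    m=proj("top",world(P,q)).reshape(220,120,2).astype(np.float32)
    o=cv2.remap(im,m[:,:,0],m[:,:,1],cv2.INTER_CUBIC); cv2.line(o,(0,100),(5,100),(255,0,0),1); out.append(o)
o=np.hstack(out); o=cv2.resize(o,None,fx=2,fy=2,interpolation=cv2.INTER_CUBIC)
cv2.imwrite("pics/unroll.png",o[:,:,::-1])
E
```

```text
[ 0.6662 -0.0288 -0.059  -0.0039  0.0099]
[[ 0.28 -0.44]
 [ 0.19 -0.35]
 [-0.47 -0.25]
 [ 0.07 -0.13]
 [ 0.03  1.05]
 [-0.27  0.95]
 [ 0.11 -0.41]]
```

View pics/unroll.png

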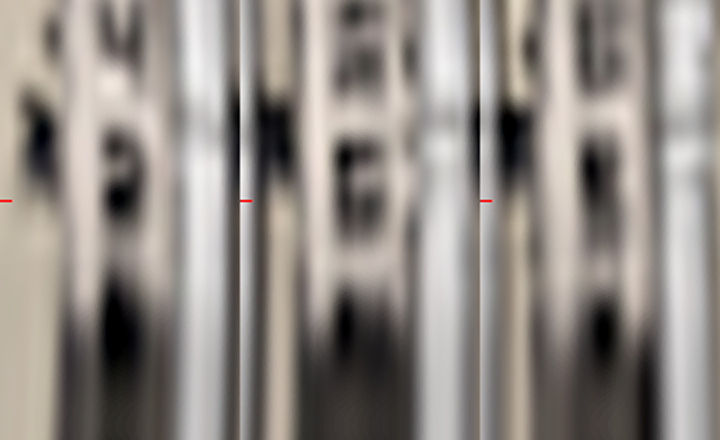

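```bash
cat > read.py <<'E'
from h import *
from itertools import product
Q=np.array([.6662,-.0288,-.059])
def strip(N,font,hmm,th):
    # texture: rows phi -30..120 deg (8px/deg), cols y .031...005 -> 26mm, 10px/mm
    s=8/np.degrees(1/29.)*0+8*np.degrees(1/29.)/1.0  # px per mm along arc
    T=np.full((1200,260),230,np.uint8)
    for k in (-2,-1,0,1,2):
        d=str((N-k)%10); c=int((45+36*k+30)*8)
        sc=hmm*10/cv2.getTextSize(d,font,1,1)[0][1]; t=max(1,int(th*10))
        (w,h),_=cv2.getTextSize(d,font,sc,t)
        I=np.full((h+60,260),230,np.uint8); cv2.putText(I,d,(130-w//2,h+30),font,sc,20,t,cv2.LINE_AA)
        I=cv2.resize(I,(260,int(I.shape[0]*s/10)),interpolation=cv2.INTER_AREA)
        a=c-I.shape[0]//2; lo=max(0,a); hi=min(1200,a+I.shape[0])
        if hi>lo: T[lo:hi]=np.minimum(T[lo:hi],I[lo-a:hi-a])
    return T
def grab(n=4): return np.mean([camera("top").astype(np.float32).mean(2) for _ in range(n)],0)
def cyl(yc,q,ss=6):
    """sub-pixel map over ROI -> phi,y on drum"""
    c0=proj("top",world([[-.012,yc+.018,.18]],q))[0].round().astype(int)
    x0,y0=c0-[9,14]; W,H=19,28
    i=camera_info("top"); E=np.array(i["extrinsics"]); f=192/np.tan(np.radians(i["vertical_fov"]/2))
    u,v=np.meshgrid(x0-.5+(np.arange(W*ss)+.5)/ss, y0-.5+(np.arange(H*ss)+.5)/ss)
    d=np.stack([(u-i["cx"])/f,(v-i["cy"])/f,np.ones_like(u)],-1)@E[:3,:3]
    Rz=R.from_euler('z',q[2]).as_matrix(); d=d@Rz; o=(campos("top")-[q[0],q[1],0])@Rz-[0,yc,.155]
    a=d[...,0]**2+d[...,2]**2; b=o[0]*d[...,0]+o[2]*d[...,2]; cc=o[0]**2+o[2]**2-.029**2
    D=b*b-a*cc; t=(-b-np.sqrt(np.maximum(D,0)))/a
    P=o+d*t[...,None]; phi=np.degrees(np.arctan2(-P[...,0],P[...,2]))
    ok=(D>0)&(P[...,1]>.0065)&(P[...,1]<.0295)&(phi>14)&(phi<66)
    return (x0,y0,W,H),phi,P[...,1],ok
def read(im,q=Q,ss=6):
    res=[]
    for yc in (.028,-.018,-.064):
        best={}
        for dx,dy in product((0,.0015,.003,.0045),(-.0015,0,.0015)):
            qq=q+np.array([dx,dy,0]); (x0,y0,W,H),phi,y,ok=cyl(yc,qq)
            m=cv2.resize(ok.astype(np.float32),(W,H),interpolation=cv2.INTER_AREA)>.95
            o=im[y0:y0+H,x0:x0+W][m]
            for font,hmm,th in product((0,2),(10,12,13.5),(1.5,2.5)):
                for N in range(10):
                    T=S(N,font,hmm,th)
                    s=cv2.remap(T,((.031-y)*1e4).astype(np.float32),((phi+30)*8).astype(np.float32),cv2.INTER_LINEAR)
                    s=cv2.GaussianBlur(cv2.resize(s.astype(np.float32),(W,H),interpolation=cv2.INTER_AREA),(0,0),.5)[m]
                    c=np.corrcoef(s,o)[0,1]
                    if c>best.get(N,(-1,))[0]: best[N]=(c,dx,dy,font,hmm,th)
        r=sorted(best.items(),key=lambda t:-t[1][0]); res.append(r)
        print([(n,round(float(b[0]),2)) for n,b in r[:5]],r[0][1][1:])
    return res
_c={}
def S(*a):
    if a not in _c:_c[a]=strip(*a)
    return _c[a]
if __name__=="__main__":
    im=grab(); np.save("pics/g.npy",im); read(im)
E
time python3 read.py
python3 - <<'E'
import numpy as np,cv2
im=np.load("pics/g.npy")[152:190,234:284]; im=np.clip((im-im.min())/(im.max()-im.min())*255,0,255).astype(np.uint8)
cv2.imwrite("pics/c2.png",cv2.resize(im,None,fx=15,fy=15,interpolation=cv2.INTER_LANCZOS4))
E
```

```text
[(6, 0.83), (3, 0.82), (5, 0.81), (2, 0.8), (8, 0.8)] (0.0015, 0, 2, 12, 1.5)
[(8, 0.85), (9, 0.84), (5, 0.82), (6, 0.82), (3, 0.81)] (0.0015, 0.0015, 2, 12, 1.5)
[(6, 0.89), (9, 0.89), (8, 0.88), (4, 0.87), (5, 0.87)] (0.0015, 0.0015, 2, 12, 1.5)
real	0m3.070s
user	0m1.669s
sys	0m0.075s
```

View pics/c2.png

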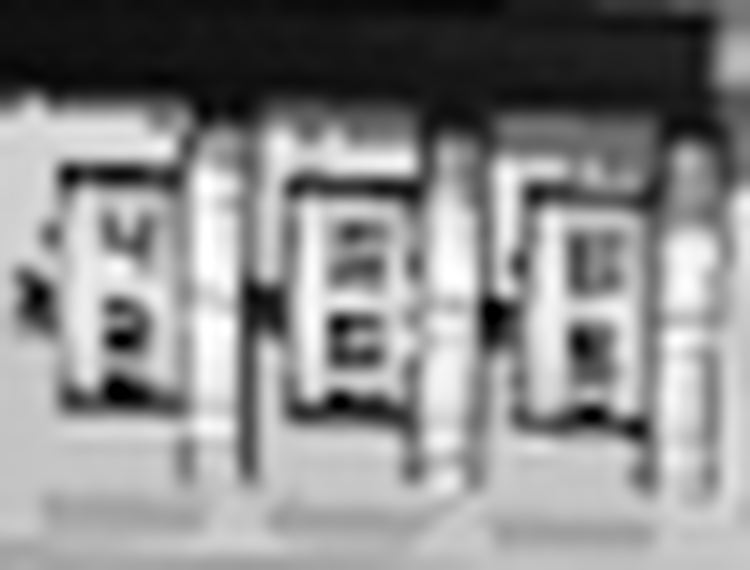

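Enlarged: pointer numerals look like 3 (left, 4 above it), 5 or 6 (middle, ~(355,340)), 9 or 8 (right, ~(590,350)); ambiguous, will settle by rolling. Now staging in front of the right wheel.

```bash
cat >> h.py <<'E'
QC=np.array([.668,-.0287,-.060])
def pose(y,th,r,q=QC):
    th=np.radians(th); c,s=np.cos(th),np.sin(th)
    p=world([[-r*s,y,.155+r*c]],q)[0]
    M=R.from_euler('z',q[2])*R.from_matrix(np.array([[c,0,s],[0,-1,0],[s,0,-c]]))  # columns x,y,z
    return p,M
def delta(y,th,r,q=QC):
    s=sensors.get_state(); w=s["eef_rot"]; M0=R.from_quat([w[1],w[2],w[3],w[0]])
    p,M=pose(y,th,r,q)
    print("t",s["time_s"],"tr_cm",(M0.inv().apply(p-s["position"])*100).round(2),"rot",(M0.inv()*M).as_rotvec().round(3),"gap",s["finger_gap"],"F",s["ft_force"].round(1))
    return p
E
python3 - <<'E'
from h import *
c,s=.8,.6
print(pose(0,36.87,.1)[1].as_matrix().round(2)); print(delta(-.064,45,.16))
E
```

```text
[[ 0.8  -0.06  0.6 ]
 [-0.05 -1.   -0.04]
 [ 0.6   0.   -0.8 ]]
t 0.35 tr_cm [ 45.27 -24.88  -3.69] rot [-0.208  0.767  0.502] gap 0.08556966791395437 F [0.6 0.5 0.5]
[ 0.5512288  -0.08580068  0.26813708]
```

Call:
servo_tool(deltas=[{"translation": [45.3,-24.9,-3.7],"rot": [-0.208,0.767,0.502],"claw": 30},{"translation": [45.3,-24.9,-3.7],"rot": [-0.208,0.767,0.502],"claw": 30},{"translation": [45.3,-24.9,-3.7],"rot": [-0.208,0.767,0.502],"claw": 30},{"translation": [45.3,-24.9,-3.7],"rot": [-0.208,0.767,0.502],"claw": 30},{"translation": [45.3,-24.9,-3.7],"rot": [-0.208,0.767,0.502],"claw": 30},{"translation": [45.3,-24.9,-3.7],"rot": [-0.208,0.767,0.502],"claw": 30},{"translation": [45.3,-24.9,-3.7],"rot": [-0.208,0.767,0.502],"claw": 30},{"translation": [45.3,-24.9,-3.7],"rot": [-0.208,0.767,0.502],"claw": 30},{"translation": [45.3,-24.9,-3.7],"rot": [-0.208,0.767,0.502],"claw": 30},{"translation": [45.3,-24.9,-3.7],"rot": [-0.208,0.767,0.502],"claw": 30},{"translation": [45.3,-24.9,-3.7],"rot": [-0.208,0.767,0.502],"claw": 30},{"translation": [45.3,-24.9,-3.7],"rot": [-0.208,0.767,0.502],"claw": 30},{"translation": [45.3,-24.9,-3.7],"rot": [-0.208,0.767,0.502],"claw": 30},{"translation": [45.3,-24.9,-3.7],"rot": [-0.208,0.767,0.502],"claw": 30},{"translation": [45.3,-24.9,-3.7],"rot": [-0.208,0.767,0.502],"claw": 30},{"translation": [45.3,-24.9,-3.7],"rot": [-0.208,0.767,0.502],"claw": 30},{"translation": [45.3,-24.9,-3.7],"rot": [-0.208,0.767,0.502],"claw": 30}], force=25)

```text
time_s: 1.77
position: [0.551, -0.0869, 0.2681]
eef_rot: [0.012, 0.923, -0.029, 0.383]
ft_force: [-0.1, 0.3, -0.3]
finger_gap: 0.0252
finger_force: 0.0
```

```bash
python3 - <<'E'
from h import *
print(delta(-.064,45,.16)); print(sensors.get_state()["joints"].round(2))
a=camera("side");b=camera("top")
a=cv2.resize(a[110:260,180:360],None,fx=2.2,fy=2.2,interpolation=3);b=cv2.resize(b[110:260,180:360],None,fx=2.2,fy=2.2,interpolation=3)
cv2.imwrite("pics/s1.png",np.hstack([a,b])[:,:,::-1])
E
```

```text
t 1.7667 tr_cm [ 0.01 -0.11  0.01] rot [ 0.001 -0.    -0.001] gap 0.025178883149629332 F [-0.1  0.3 -0.3]
[ 0.5512288  -0.08580068  0.26813708]
[-0.57 -0.47  2.26  0.55  0.72  0.76]
```

View pics/s1.png

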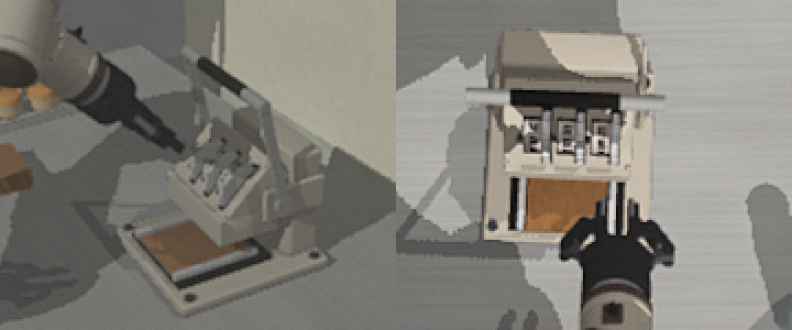

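Arm staged before the right wheel; side view (left) shows bar ends near (187,50) and (267,103), rims at ~(205,155)–(225,185). Checking the pose against the side view.

```bash
python3 - <<'E'
from h import *
for n,o,sc in (("side",(180,110),2.2),("top",(0,0),1)):
  for q in (QC,QC+[.004,0,0],QC+[0,.004,0]):
    print(n,((proj(n,world([[0,.118,.32],[0,-.118,.32],[0,-.064,.2],[-.040,-.064,.1346],[-.135,-.125,.0]],q))-o)*sc).round(1).tolist())
E
```

```text
side [[185.6, 50.9], [265.8, 108.0], [243.8, 165.5], [220.6, 208.9], [186.0, 319.5]]
side [[187.8, 50.4], [268.1, 107.3], [246.0, 164.8], [222.7, 208.1], [188.2, 318.6]]
side [[184.3, 50.1], [264.1, 106.9], [242.3, 164.4], [219.1, 207.7], [184.6, 318.0]]
top [[212.0, 152.8], [302.4, 156.8], [280.0, 166.6], [278.7, 184.4], [294.5, 221.0]]
top [[212.0, 151.3], [302.3, 155.3], [280.0, 165.2], [278.6, 183.1], [294.5, 219.8]]
top [[210.5, 152.8], [300.8, 156.9], [278.6, 166.6], [277.3, 184.4], [293.3, 221.0]]
```

Call:
servo_tool(deltas=[{"translation": [3.2,-0.1,5.5],"rot": [0,-0.297,0],"claw": 30},{"translation": [3.2,-0.1,5.5],"rot": [0,-0.297,0],"claw": 30},{"translation": [3.2,-0.1,5.5],"rot": [0,-0.297,0],"claw": 30},{"translation": [1.7,-0.1,10.3],"rot": [0,-0.297,0],"claw": 30},{"translation": [1.0,-0.1,12.8],"rot": [0,-0.297,0],"claw": 30},{"translation": [1.0,-0.1,12.8],"rot": [0,-0.297,0],"claw": 30},{"translation": [1.0,-0.1,12.8],"rot": [0,-0.297,0],"claw": 0},{"translation": [1.0,-0.1,12.8],"rot": [0,-0.297,0],"claw": 0},{"translation": [1.0,-0.1,12.8],"rot": [0,-0.297,0],"claw": 0}], force=25)

```text
time_s: 2.62
position: [0.6479, -0.089, 0.1826]
eef_rot: [0.005, 0.97, -0.03, 0.241]
ft_force: [12.6, 6.6, -13.3]
finger_gap: 0.009
finger_force: 28.0
```

```bash
python3 - <<'E'
from h import *
delta(-.064,28,.033)
s=sensors.get_state();print(s["finger_force"],s["torque"])
E
```

```text
t 2.6167 tr_cm [ 0.16  0.26 -0.09] rot [-0.004  0.003 -0.003] gap 0.00896137891694528 F [ 12.6   6.6 -13.3]
28.04387714713812 [ 0.95185965 -0.72570995  0.56721543]
```

Call:
servo_tool(deltas=[{"translation": [-0.4,-0.2,0.02],"rot": [0,0.12,0],"claw": 0},{"translation": [-0.78,-0.2,0.1],"rot": [0,0.24,0],"claw": 0},{"translation": [-1.16,-0.2,0.21],"rot": [0,0.36,0],"claw": 0},{"translation": [-1.52,-0.2,0.37],"rot": [0,0.48,0],"claw": 0},{"translation": [-1.86,-0.2,0.58],"rot": [0,0.6,0],"claw": 0},{"translation": [-2.13,-0.2,0.78],"rot": [0,0.7,0],"claw": 0},{"translation": [-2.13,-0.2,0.78],"rot": [0,0.7,0],"claw": 0}])

```text
time_s: 3.2
position: [0.639, -0.0877, 0.1748]
eef_rot: [0.001, 0.885, -0.02, 0.465]
ft_force: [-26.2, -13.5, 21.8]
finger_gap: 0.0092
finger_force: 33.1
```

```bash
python3 - <<'E'
from h import *
delta(-.062,68,.033)
a=camera("side");b=camera("top")
a=cv2.resize(a[140:230,230:330],None,fx=4,fy=4,interpolation=3);b=cv2.resize(b[140:230,220:320],None,fx=4,fy=4,interpolation=3)
cv2.imwrite("pics/s2.png",np.hstack([a,b])[:,:,::-1])
E
```

```text
t 3.2 tr_cm [-0.91  0.14 -0.  ] rot [-0.028  0.219 -0.003] gap 0.009218411280895315 F [-26.2 -13.5  21.8]
```

View pics/s2.png

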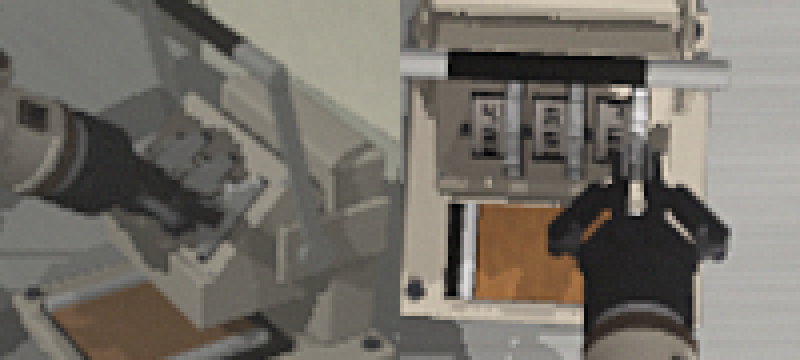

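Rim gripped; tool has turned to about 55° of the 68° wanted, force 34 N. Checking whether it is only lag.

Call:
servo_tool(deltas=[{"translation": [0,0,0],"rot": [0,0,0],"claw": 0}])

```text
time_s: 3.38
position: [0.6386, -0.0875, 0.1739]
eef_rot: [0.001, 0.886, -0.02, 0.464]
ft_force: [-29.2, -17.3, 18.4]
finger_gap: 0.0091
finger_force: 33.6
```

```bash
python3 - <<'E'
from h import *
delta(-.062,68,.033); s=sensors.get_state(); print(s["joints"].round(3),s["qd"].round(2),s["torque"])
E
```

```text
t 3.3833 tr_cm [-0.81  0.16 -0.03] rot [-0.029  0.223 -0.005] gap 0.009128516690727196 F [-29.2 -17.3  18.4]
[-0.514 -0.056  2.234  1.431  0.401 -0.121] [ 0.   -0.   -0.   -0.03 -0.    0.01] [-1.76861058  0.7262921  -2.5798945 ]
```

Call:
servo_tool(deltas=[{"translation": [0,0,0],"rot": [0,0,0],"claw": 30},{"translation": [0,0,0],"rot": [0,0,0],"claw": 30},{"translation": [0,0,0],"rot": [0,0,0],"claw": 30}])

```text
time_s: 3.63
position: [0.6382, -0.0801, 0.171]
eef_rot: [-0.006, 0.887, -0.016, 0.462]
ft_force: [-2.9, -2.8, 2.0]
finger_gap: 0.0259
finger_force: 1.7
```

```bash
python3 - <<'E'
from h import *
delta(-.062,56,.033);delta(-.062,28,.033)
b=np.mean([camera("top").astype(float) for _ in range(2)],0); np.save("pics/g1.npy",b.mean(2))
g0=np.load("pics/g.npy")
def e(g):
    im=g[152:190,234:284]; return cv2.resize(np.clip(im,0,255).astype(np.uint8),None,fx=8,fy=8,interpolation=4)
cv2.imwrite("pics/s3.png",np.hstack([e(g0),e(b.mean(2))]))
E
```

```text
t 3.6333 tr_cm [ 0.16  0.88 -0.24] rot [-0.045  0.017  0.   ] gap 0.025899918907595937 F [-2.9 -2.8  2. ]
t 3.6333 tr_cm [1.72 0.9  0.12] rot [-0.044 -0.471  0.011] gap 0.025899918907595937 F [-2.9 -2.8  2. ]
```

View pics/s3.png

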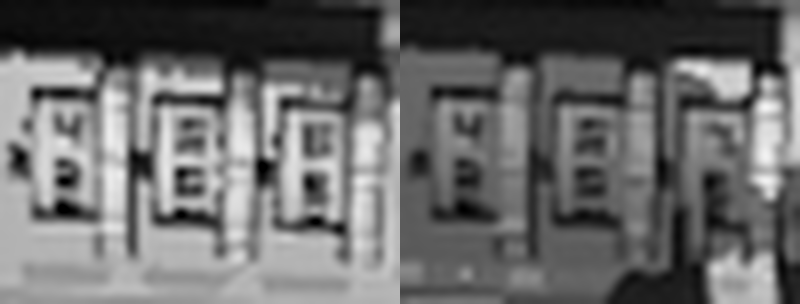

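Right: the wheel clicked on by one (its upper numeral came to the pointer; the new one above looks like a 7). Returning for the next stroke, with less tilt to stay away from the wrist singularity.

Call:
servo_tool(deltas=[{"translation": [0,0.9,-0.3],"rot": [-0.044,0,0.01],"claw": 30},{"translation": [0.5,0.9,-0.3],"rot": [-0.044,-0.12,0.01],"claw": 30},{"translation": [0.9,0.9,-0.25],"rot": [-0.044,-0.24,0.01],"claw": 30},{"translation": [1.4,0.9,-0.1],"rot": [-0.044,-0.36,0.01],"claw": 30},{"translation": [1.8,0.9,0.1],"rot": [-0.044,-0.48,0.01],"claw": 30},{"translation": [1.92,0.9,0.23],"rot": [-0.044,-0.541,0.01],"claw": 30},{"translation": [1.92,0.9,0.23],"rot": [-0.044,-0.541,0.01],"claw": 30}])

```text
time_s: 4.32
position: [0.6495, -0.0873, 0.1826]
eef_rot: [-0.002, 0.961, -0.023, 0.275]
ft_force: [-0.3, 1.2, -0.5]
finger_gap: 0.0258
finger_force: 0.0
```

```bash
python3 - <<'E'
from h import *
delta(-.062,24,.033); s=sensors.get_state(); print(s["joints"].round(3))
E
```

```text
t 4.3167 tr_cm [ 0.26  0.24 -0.14] rot [-0.022 -0.137  0.008] gap 0.025784872879709222 F [-0.3  1.2 -0.5]
[-0.416  0.049  1.912  0.329  0.688  1.   ]
```

Call:
servo_tool(deltas=[{"translation": [0.26,0.24,-0.14],"rot": [-0.022,-0.137,0.008],"claw": 30},{"translation": [0.26,0.24,-0.14],"rot": [-0.022,-0.137,0.008],"claw": 30},{"translation": [0.26,0.24,-0.14],"rot": [-0.022,-0.137,0.008],"claw": 0},{"translation": [0.26,0.24,-0.14],"rot": [-0.022,-0.137,0.008],"claw": 0},{"translation": [0.26,0.24,-0.14],"rot": [-0.022,-0.137,0.008],"claw": 0}], force=20)

```text
time_s: 4.73
position: [0.6525, -0.089, 0.186]
eef_rot: [0.005, 0.977, -0.029, 0.213]
ft_force: [5.9, 2.9, -0.4]
finger_gap: 0.0094
finger_force: 23.3
```

```bash
python3 - <<'E'
from h import *
delta(-.062,24,.033); s=sensors.get_state(); print(s["joints"].round(3))
E
```

```text
t 4.7333 tr_cm [-0.18  0.09  0.01] rot [-0.003 -0.011  0.001] gap 0.009357767338670565 F [ 5.9  2.9 -0.4]
[-0.383  0.115  1.794  0.184  0.831  1.15 ]
```

Call:
servo_tool(deltas=[{"translation": [-0.4,0,0.02],"rot": [0,0.12,0],"claw": 0},{"translation": [-0.78,0,0.1],"rot": [0,0.24,0],"claw": 0},{"translation": [-1.16,0,0.21],"rot": [0,0.36,0],"claw": 0},{"translation": [-1.45,0,0.34],"rot": [0,0.45,0],"claw": 0},{"translation": [-1.82,0,0.54],"rot": [0,0.45,0],"claw": 0},{"translation": [-1.82,0,0.54],"rot": [0,0.45,0],"claw": 0},{"translation": [-1.82,0,0.54],"rot": [0,0.45,0],"claw": 30},{"translation": [-1.82,0,0.54],"rot": [0,0.45,0],"claw": 30},{"translation": [-1.82,0,0.54],"rot": [0,0.45,0],"claw": 30}])

```text
time_s: 5.48
position: [0.6373, -0.0889, 0.1731]
eef_rot: [0.012, 0.905, -0.027, 0.424]
ft_force: [0.2, -0.4, 0.8]
finger_gap: 0.0257
finger_force: 0.0
```

```bash
cat >> h.py <<'E'
def snap(k,n=2):
    b=np.mean([camera("top").astype(float) for _ in range(n)],0).mean(2); np.save(f"pics/g{k}.npy",b); return b
E
python3 - <<'E'
from h import *
delta(-.062,24,.033); s=sensors.get_state(); print(s["joints"].round(3))
b=snap(2); print(abs(b-np.load("pics/g1.npy"))[160:185,268:283].mean())
E
```

```text
t 5.4833 tr_cm [1.8  0.01 0.27] rot [-0.001 -0.456  0.   ] gap 0.025665371185387763 F [ 0.2 -0.4  0.8]
[-0.481 -0.061  2.187  1.063  0.369  0.258]
25.969333333333335
```

Call:
servo_tool(deltas=[{"translation": [0.35,0,-0.2],"rot": [0,-0.1,0],"claw": 30},{"translation": [0.67,0,-0.25],"rot": [0,-0.2,0],"claw": 30},{"translation": [1.06,0,-0.2],"rot": [0,-0.3,0],"claw": 30},{"translation": [1.43,0,-0.1],"rot": [0,-0.4,0],"claw": 30},{"translation": [1.8,0,0.27],"rot": [0,-0.456,0],"claw": 30},{"translation": [1.8,0,0.27],"rot": [0,-0.456,0],"claw": 30},{"translation": [1.8,0,0.27],"rot": [0,-0.456,0],"claw": 0},{"translation": [1.8,0,0.27],"rot": [0,-0.456,0],"claw": 0},{"translation": [1.8,0,0.27],"rot": [0,-0.456,0],"claw": 0},{"translation": [1.43,0,0.11],"rot": [0,-0.34,0],"claw": 0},{"translation": [1.06,0,0.02],"rot": [0,-0.22,0],"claw": 0},{"translation": [0.67,0,-0.05],"rot": [0,-0.1,0],"claw": 0},{"translation": [0.35,0,-0.06],"rot": [0,0,0],"claw": 0},{"translation": [0,0,0],"rot": [0,0,0],"claw": 0},{"translation": [0,0,0],"rot": [0,0,0],"claw": 0},{"translation": [0,0,0],"rot": [0,0,0],"claw": 30},{"translation": [0,0,0],"rot": [0,0,0],"claw": 30},{"translation": [0,0,0],"rot": [0,0,0],"claw": 30}])

```text
time_s: 7.08
position: [0.6376, -0.0891, 0.1733]
eef_rot: [0.012, 0.905, -0.027, 0.424]
ft_force: [-0.1, 0.0, 0.3]
finger_gap: 0.0255
finger_force: 0.0
```

```bash
python3 - <<'E'
from h import *
delta(-.062,24,.033)
b=snap(3)
def e(g):
    im=np.clip(g[155:187,264:284],0,255); im=(im-im.min())/(im.max()-im.min())*255; return cv2.resize(im.astype(np.uint8),None,fx=10,fy=10,interpolation=4)
cv2.imwrite("pics/s4.png",np.hstack([e(np.load(f"pics/g{k}.npy")) for k in ("",1,2,3)]))
print([abs(b-np.load(f"pics/g{k}.npy"))[160:185,268:283].mean() for k in (1,2)])
E
```

```text
t 7.0833 tr_cm [ 1.76 -0.01  0.27] rot [-0.001 -0.457  0.   ] gap 0.025494784393682576 F [-0.1  0.   0.3]
[np.float64(25.352), np.float64(4.380888888888889)]
```

View pics/s4.png

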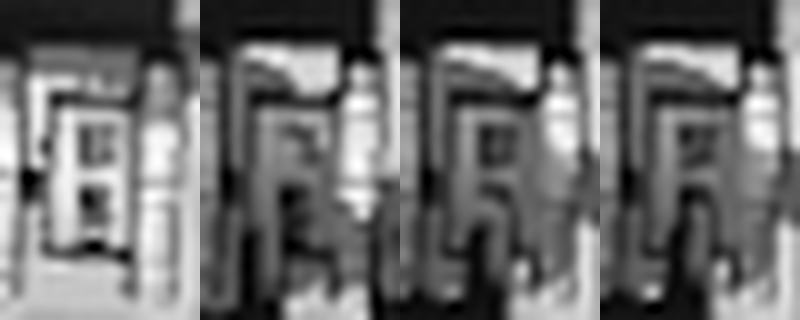

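Sequence of the right wheel's upper numeral reads 6, 7, 8, 9, so it started at 5 and now stands at 8; target 4 means four clicks back (away from the operator).

Call:
servo_tool(deltas=[{"translation": [0,0,0],"rot": [0,0,0],"claw": 0},{"translation": [0,0,0],"rot": [0,0,0],"claw": 0},{"translation": [0,0,0],"rot": [0,0,0],"claw": 0},{"translation": [0.35,0,-0.06],"rot": [0,0,0],"claw": 0},{"translation": [0.67,0,-0.05],"rot": [0,-0.1,0],"claw": 0},{"translation": [1.06,0,0.02],"rot": [0,-0.22,0],"claw": 0},{"translation": [1.43,0,0.11],"rot": [0,-0.34,0],"claw": 0},{"translation": [1.8,0,0.27],"rot": [0,-0.456,0],"claw": 0},{"translation": [1.8,0,0.27],"rot": [0,-0.456,0],"claw": 0},{"translation": [1.8,0,0.27],"rot": [0,-0.456,0],"claw": 30},{"translation": [1.8,0,0.27],"rot": [0,-0.456,0],"claw": 30},{"translation": [1.8,0,0.27],"rot": [0,-0.456,0],"claw": 30},{"translation": [1.43,0,-0.1],"rot": [0,-0.4,0],"claw": 30},{"translation": [1.06,0,-0.2],"rot": [0,-0.3,0],"claw": 30},{"translation": [0.67,0,-0.25],"rot": [0,-0.2,0],"claw": 30},{"translation": [0.35,0,-0.2],"rot": [0,-0.1,0],"claw": 30},{"translation": [0,0,0],"rot": [0,0,0],"claw": 30},{"translation": [0,0,0],"rot": [0,0,0],"claw": 30}])

```text
time_s: 8.68
position: [0.6371, -0.088, 0.1734]
eef_rot: [0.011, 0.907, -0.026, 0.419]
ft_force: [1.2, 0.3, -0.1]
finger_gap: 0.0258
finger_force: 0.0
```

```bash
cat >> h.py <<'E'
def up(g,w,dx=0,dy=0,q=QC):
    """patch round the numeral above the pointer (phi 9) of wheel w, sub-pixel"""
    yc=(.028,-.018,-.064)[w]; P=[]
    ph=np.radians(np.linspace(-3,26,24)); ys=np.linspace(yc+.027,yc+.009,20)
    P=np.array([[[-.029*np.sin(a),y,.155+.029*np.cos(a)] for y in ys] for a in ph]).reshape(-1,3)
    m=proj("top",world(P,q)).reshape(24,20,2).astype(np.float32)
    return cv2.remap(g.astype(np.float32),m[:,:,0]+np.float32(dx),m[:,:,1]+np.float32(dy),cv2.INTER_CUBIC)
def cmp(a,b,w,wb):
    T=up(b,wb)
    return max(np.corrcoef(up(a,w,dx,dy).ravel(),T.ravel())[0,1] for dx in np.arange(-1,1.1,.5) for dy in np.arange(-.6,.7,.3))
E
python3 - <<'E'
from h import *
delta(-.062,24,.033)
b=snap(4)
L=lambda k:np.load(f"pics/g{k}.npy")
names={"":6,1:7,2:8,3:9}
print("right now",{n:round(cmp(b,L(k),2,2),2) for k,n in names.items()})
print("middle",{n:round(cmp(L(3),L(k),1,2),2) for k,n in names.items()})
print("left",{n:round(cmp(L(3),L(k),0,2),2) for k,n in names.items()})
E
```

```text
t 8.6833 tr_cm [1.79 0.1  0.29] rot [-0.004 -0.446  0.001] gap 0.025813338360023277 F [ 1.2  0.3 -0.1]
right now {6: np.float64(0.91), 7: np.float64(0.43), 8: np.float64(0.99), 9: np.float64(0.95)}
middle {6: np.float64(0.78), 7: np.float64(0.56), 8: np.float64(0.85), 9: np.float64(0.83)}
left {6: np.float64(0.51), 7: np.float64(0.51), 8: np.float64(0.52), 9: np.float64(0.6)}
```

Right wheel stepped back to 7 (8 above it). Three more.

Call:
servo_tool(deltas=[{"translation": [0,0,0],"rot": [0,0,0],"claw": 0},{"translation": [0,0,0],"rot": [0,0,0],"claw": 0},{"translation": [0,0,0],"rot": [0,0,0],"claw": 0},{"translation": [0.35,0,-0.06],"rot": [0,0,0],"claw": 0},{"translation": [0.67,0,-0.05],"rot": [0,-0.1,0],"claw": 0},{"translation": [1.06,0,0.02],"rot": [0,-0.22,0],"claw": 0},{"translation": [1.43,0,0.11],"rot": [0,-0.34,0],"claw": 0},{"translation": [1.8,0,0.27],"rot": [0,-0.456,0],"claw": 0},{"translation": [1.8,0,0.27],"rot": [0,-0.456,0],"claw": 0},{"translation": [1.8,0,0.27],"rot": [0,-0.456,0],"claw": 30},{"translation": [1.8,0,0.27],"rot": [0,-0.456,0],"claw": 30},{"translation": [1.8,0,0.27],"rot": [0,-0.456,0],"claw": 30},{"translation": [1.43,0,-0.1],"rot": [0,-0.4,0],"claw": 30},{"translation": [1.06,0,-0.2],"rot": [0,-0.3,0],"claw": 30},{"translation": [0.67,0,-0.25],"rot": [0,-0.2,0],"claw": 30},{"translation": [0.35,0,-0.2],"rot": [0,-0.1,0],"claw": 30},{"translation": [0,0,0],"rot": [0,0,0],"claw": 30},{"translation": [0,0,0],"rot": [0,0,0],"claw": 30}])

```text
time_s: 10.28
position: [0.6377, -0.0872, 0.1742]
eef_rot: [0.01, 0.908, -0.026, 0.418]
ft_force: [0.2, 1.1, 1.3]
finger_gap: 0.0255
finger_force: 0.0
```

```bash
python3 - <<'E'
from h import *
b=snap(5);delta(-.062,24,.033)
E
```

```text
t 10.3833 tr_cm [1.98 0.25 0.23] rot [-0.009 -0.437  0.   ] gap 0.02557597690227323 F [ 0.2  0.1 -1. ]
```

Call:
servo_tool(deltas=[{"translation": [0,0,0],"rot": [0,0,0],"claw": 0},{"translation": [0,0,0],"rot": [0,0,0],"claw": 0},{"translation": [0,0,0],"rot": [0,0,0],"claw": 0},{"translation": [0.35,0,-0.06],"rot": [0,0,0],"claw": 0},{"translation": [0.67,0,-0.05],"rot": [0,-0.1,0],"claw": 0},{"translation": [1.06,0,0.02],"rot": [0,-0.22,0],"claw": 0},{"translation": [1.43,0,0.11],"rot": [0,-0.34,0],"claw": 0},{"translation": [1.8,0,0.27],"rot": [0,-0.456,0],"claw": 0},{"translation": [1.8,0,0.27],"rot": [0,-0.456,0],"claw": 0},{"translation": [1.8,0,0.27],"rot": [0,-0.456,0],"claw": 30},{"translation": [1.8,0,0.27],"rot": [0,-0.456,0],"claw": 30},{"translation": [1.8,0,0.27],"rot": [0,-0.456,0],"claw": 30},{"translation": [1.43,0,-0.1],"rot": [0,-0.4,0],"claw": 30},{"translation": [1.06,0,-0.2],"rot": [0,-0.3,0],"claw": 30},{"translation": [0.67,0,-0.25],"rot": [0,-0.2,0],"claw": 30},{"translation": [0.35,0,-0.2],"rot": [0,-0.1,0],"claw": 30},{"translation": [0,0,0],"rot": [0,0,0],"claw": 30},{"translation": [0,0,0],"rot": [0,0,0],"claw": 30}])

```text
time_s: 11.88
position: [0.6379, -0.087, 0.1745]
eef_rot: [0.009, 0.909, -0.025, 0.417]
ft_force: [0.5, 0.2, 0.6]
finger_gap: 0.0257
finger_force: 0.0
```

```bash
python3 - <<'E'
from h import *
b=snap(6);delta(-.062,24,.033)
L=lambda k:np.load(f"pics/g{k}.npy")
names={"":6,1:7,2:8,3:9}
for i in (5,6): print("right",i,{n:round(cmp(L(i),L(k),2,2),2) for k,n in names.items()})
E
```

```text
t 11.9833 tr_cm [1.95 0.28 0.23] rot [-0.01  -0.436  0.   ] gap 0.025672053029093388 F [-0.1  0.3 -0. ]
right 5 {6: np.float64(0.41), 7: np.float64(0.76), 8: np.float64(0.48), 9: np.float64(0.67)}
right 6 {6: np.float64(0.93), 7: np.float64(0.48), 8: np.float64(0.98), 9: np.float64(0.93)}
```

```bash
cat >> h.py <<'E'
def art(gs,w,lo=-6,hi=62,rows=30,cols=16):
    yc=(.028,-.018,-.064)[w]; ph=np.radians(np.linspace(lo,hi,rows)); ys=np.linspace(yc+.026,yc+.009,cols)
    P=np.array([[[-.029*np.sin(a),y,.155+.029*np.cos(a)] for y in ys] for a in ph]).reshape(-1,3)
    m=proj("top",world(P,QC)).reshape(rows,cols,2).astype(np.float32); O=[]
    for g in gs:
        o=cv2.remap(g.astype(np.float32),m[:,:,0],m[:,:,1],cv2.INTER_CUBIC)
        o=cv2.createCLAHE(3,(1,2)).apply(np.clip(o,0,255).astype(np.uint8)).astype(float) if 0 else o
        r=cv2.blur(o,(cols*2+1,13),borderType=cv2.BORDER_REFLECT); d=o-r; d/=d.std()
        O.append([''.join("@#*-. "[int(np.clip((v+1.3)/2.6*6,0,5))] for v in row) for row in d])
    for rr in zip(*O): print(' | '.join(rr))
E
python3 - <<'E'
from h import *
L=lambda k:np.load(f"pics/g{k}.npy")
art([L(k) for k in ("",1,2,3,4,5,6)],2)
E
```

```text
...........-*# |   ..--.       -# |           ....-- |           ..  .- |           ....-- |     . ....-----* |               .-
 .-*----*---..*# | ..-*##*-...   -# |   .---.-----...- |   .----------.-- |   -****-.---...- |   -*********---* |   .*-------....-
 -*##******-..-# | .-*#@@@@#*-.  .# |  .#@@#####**...- |  -#@@######*-.-- |  .#@@#####**. .. |  .*#@@@@@@@#*--* |  -#@@#*###*-...-
 -#@@#*##**---*# | .-*@@@@@@@#-   * |  -@@@@@@@@@#-..- |  -@@@@@@@@@#-..- |  -@@@###@@@#-... |  .*#@@@@@@@@#*-* |  *@@@@##@#*-----
 -@@@#*##*--.--# | .-*#@@@@@@@*   - |  -@@@@@@@@@#-... |  *@@@@@@@@@#-..- |  -@@@##@@@@#-. . |  .-*##@@@@@@#*-* |  *@@@@#@@#*-----
 -@@@#**#*-...-# | .--***@@@@@*   - |  -@@@@#@@@#*-  . |  -@@@@@@@@#*-..- |  -@@@#*#@@#*-  . |    .--*#@@@@#*-* |  *@@@@###*--...-
 -#@@#****-...-# |  .....-#@@#*.  - |  -@@@#*###*-.  . |  .#@@#####*-.  . |  -@@@#*###*-.  . |       .-#@@@#--* |  -@@@#****-.....
 -@@@#*##*-...-# |       .*@@@#*-.* |  .@@@#*###*-.    |   *####@@#*-.  . |  .@@@###@@#-.  . |        -#@@@#--* |  -@@@#*###*-....
 -@@@@##@@*-..-# |       -*@@@@@*** |  -@@@@#@@@#*.   
[... 2126 characters left out ...]
@@@#*-.. |  .*@@#--###-.    |  .-###-*#@#*.   
  -*@@@@@#*.  .- |   -*@@@@@#*-.    | ......   .-##*.. |  .*@@#-   .-*-   | .......*@@@#*-.. |  .*##*..*@#*..   |  .-**-.-#@@*..  
  .*@@@@@#*.  .- |   .*@@@@@#*-.    | .--**-....*#@*-. |  -#@@#-   .-*-   | .--....-#@@#*-.. | .-###-..*@#*..   | .-***-..*@@*-.  
  .*#@@@@#*.  .- |   .*@@@@@#*-.    | -**##*--.-*#@#-. | .-#@@@*.  .**-.  | -----..-#@@#*--. | -*###-..*@#*..   | -****-..*@@*-.. 
  .*#@####-.  .- |   .*@@@@@#*-.    | *#@@@#*---*@@#-. | .*@@@@*-...**-.  | -***--.-*#@#*--. | -#@##-..*@#*...  | *###*-..*@#*... 
  .*##****-.  .. |   .*@@@@@#*.     | #@@@@@#*--*@@#-. | -#@@@@#-...**-.  | ##@#*-..*###*-.. | *@@@*-..*##-.    | #@@#*-..*##-...
```

The art shows upper numerals 6,7,8,9,8,7,6: the right wheel stands at 5 now. One more step back; reading the left and middle drums the same way.

Call:
servo_tool(deltas=[{"translation": [0,0,0],"rot": [0,0,0],"claw": 0},{"translation": [0,0,0],"rot": [0,0,0],"claw": 0},{"translation": [0,0,0],"rot": [0,0,0],"claw": 0},{"translation": [0.35,0,-0.06],"rot": [0,0,0],"claw": 0},{"translation": [0.67,0,-0.05],"rot": [0,-0.1,0],"claw": 0},{"translation": [1.06,0,0.02],"rot": [0,-0.22,0],"claw": 0},{"translation": [1.43,0,0.11],"rot": [0,-0.34,0],"claw": 0},{"translation": [1.8,0,0.27],"rot": [0,-0.456,0],"claw": 0},{"translation": [1.8,0,0.27],"rot": [0,-0.456,0],"claw": 0},{"translation": [1.8,0,0.27],"rot": [0,-0.456,0],"claw": 30},{"translation": [1.8,0,0.27],"rot": [0,-0.456,0],"claw": 30},{"translation": [1.8,0,0.27],"rot": [0,-0.456,0],"claw": 30},{"translation": [1.43,0,-0.1],"rot": [0,-0.4,0],"claw": 30},{"translation": [1.06,0,-0.2],"rot": [0,-0.3,0],"claw": 30},{"translation": [0.67,0,-0.25],"rot": [0,-0.2,0],"claw": 30},{"translation": [0.35,0,-0.2],"rot": [0,-0.1,0],"claw": 30},{"translation": [0,0,-2],"rot": [0,0,0],"claw": 30},{"translation": [0,0,-6],"rot": [0,0,0],"claw": 30},{"translation": [0,0,-6],"rot": [0,0,0],"claw": 30}])

```text
time_s: 13.57
position: [0.5897, -0.0832, 0.2123]
eef_rot: [0.008, 0.909, -0.025, 0.416]
ft_force: [0.0, 0.5, 0.6]
finger_gap: 0.026
finger_force: 0.0
```

```bash
python3 - <<'E'
from h import *
b=snap(7);delta(-.017,48,.08);delta(-.017,26,.08);
L=lambda k:np.load(f"pics/g{k}.npy")
print("right",flush=True);art([L(6),b],2); print("middle, left");art([L(""),L(3),b],1);print();art([L(""),L(3),b],0)
E
```

```text
t 13.6667 tr_cm [ 0.3  -4.37  1.39] rot [-0.007 -0.023  0.001] gap 0.025599261641788208 F [0.1 0.3 0.6]
t 13.6667 tr_cm [ 3.28 -4.36  2.05] rot [-0.007 -0.407  0.003] gap 0.025599261641788208 F [0.1 0.3 0.6]
right
              .- |    .-...       -
  .*-------....- |  .*####*-.     -
 -#@@#*###*-...- |  -@@@@###*.    -
 *@@@@##@#*----- |  *@@@##@@#*.   -
 *@@@@#@@#*----- |  *@@@##@@@*-....
 *@@@@###*--...- |  *@@@@##@#*--..-
 -@@@#****-..... |  -@@@@###*------
 -@@@#*###*-.... |  .#@@@@@@#*---..
 -@@@#*#@@#*-. . |  .-#@@@@@@@*--..
 -@@@##@@@@*-... |   -#@@@@@@@*--..
 -#@@@@@@@#*-... |  .-#@@@@@@#*--..
 -#@@@@@#**-.... |  .*@@@@@##*-----
 .*#@#**-.. .... |  .*#@##*-....---
  .---.      ... |  .--*-.     .---
   ...       ..- |   .-.        .--
  ..--..     ... |   .-.        .--
  .*##***-.  ... |  .---       ..--
 .*@@@@@@#-. ... |  .*#*.  -*-...--
 .#@@@@@@@*-.... |  -#@@*.-#@#--..-
 -@@@@@@@@#-.... | .-#@@@*#@@@*-...
 -@@@@@@@@*.  .. |  -@@@@@@@@@*-...
 .#@@@@@@@*.     |  -#@@@@@@@@*-...
 .#@@@@@@#*.     |  .#@@@@@@@@*-...
 .*@@@###@*-.    |  .*#@@@@@@@*-.. 
 .-###-*#@#*.    |   -
[... 2803 characters left out ...]
-.  .- |  .*@@@@@@#*...-. |  .*@@@@@@#*...-.
  -@@@@@@@*-  .- |  .*@@@@@@@#-.... |  .*@@@@@@@#-....
  -*@@@@@@#-. .. |   -#@@@@@@#*-... |   -#@@@@@@#*-...
  .-*###@@@*.  . |   .*####@@@#-... |   .*####@@#*-.. 
  .-#@@@@@@*.  . |   .*#@@@@@@#-..  |   .*#@@@@@@*-.. 
  .#@@@@@@@*.  . |   -#@@@@@@@#-.   |   -#@@@@@@@*-.  
  -@@@@@@@#-   . |   -#@@@@@@@*..   |   *@@@@@@@@*..  
  -@@@@@@@#-  .. |   -#@@@@@@@*.    |  .*@@@@@@@@*..  
  -#@@@@@@*-  .. |   -#@@@@@@#*..   |  .#@@@@@@@#*... 
  -*@@@@@#*.  .. |   -*@@@@@@#-.    |  .#@@@@###*-... 
  .*#@@##*-.  .. |  .-*######*-.    |  .*####****-. . 
  .-*#***-.   .. |  .--******-.     |   -*##****-.    
  .-****--.   .. |  .--*****--.     |   -*##***-..
```

Right drum now shows a clear 4 at its pointer; left shows 3 with a clear 4 above. The middle is still ambiguous, so I roll it one step up and read again.

Call:
servo_tool(deltas=[{"translation": [1.5,-4.56,0],"rot": [0,-0.12,0],"claw": 30},{"translation": [2.5,-4.56,1],"rot": [0,-0.24,0],"claw": 30},{"translation": [3.28,-4.56,2.05],"rot": [-0.007,-0.36,0.003],"claw": 30},{"translation": [3.28,-4.56,2.05],"rot": [-0.007,-0.407,0.003],"claw": 30},{"translation": [3.28,-4.56,2.05],"rot": [-0.007,-0.407,0.003],"claw": 30},{"translation": [2.3,-4.56,4.3],"rot": [-0.007,-0.407,0.003],"claw": 30},{"translation": [1.42,-4.56,6.36],"rot": [-0.007,-0.407,0.003],"claw": 30},{"translation": [1.42,-4.56,6.36],"rot": [-0.007,-0.407,0.003],"claw": 30}])

```text
time_s: 14.33
position: [0.6554, -0.0419, 0.1815]
eef_rot: [0.006, 0.974, -0.029, 0.224]
ft_force: [1.0, -0.3, 0.4]
finger_gap: 0.0256
finger_force: 0.0
```

```bash
python3 - <<'E'
from h import *
delta(-.015,24,.033)
E
```

```text
t 14.3333 tr_cm [ 0.01  0.1  -0.4 ] rot [-0.002 -0.032  0.001] gap 0.025603574055273116 F [ 1.  -0.3  0.4]
```

Call:
servo_tool(deltas=[{"translation": [0,0.1,-0.4],"rot": [0,-0.03,0],"claw": 30},{"translation": [0,0.1,-0.4],"rot": [0,-0.03,0],"claw": 0},{"translation": [0,0.1,-0.4],"rot": [0,-0.03,0],"claw": 0},{"translation": [0,0.1,-0.4],"rot": [0,-0.03,0],"claw": 0},{"translation": [-0.4,0.1,-0.38],"rot": [0,0.09,0],"claw": 0},{"translation": [-0.78,0.1,-0.3],"rot": [0,0.21,0],"claw": 0},{"translation": [-1.16,0.1,-0.19],"rot": [0,0.33,0],"claw": 0},{"translation": [-1.45,0.1,-0.06],"rot": [0,0.42,0],"claw": 0},{"translation": [-1.82,0.1,0.14],"rot": [0,0.42,0],"claw": 0},{"translation": [-1.82,0.1,0.14],"rot": [0,0.42,0],"claw": 0},{"translation": [-1.82,0.1,0.14],"rot": [0,0.42,0],"claw": 30},{"translation": [-1.82,0.1,0.14],"rot": [0,0.42,0],"claw": 30},{"translation": [-1.82,0.1,0.14],"rot": [0,0.42,0],"claw": 30}])

```text
time_s: 15.42
position: [0.6383, -0.0422, 0.1747]
eef_rot: [0.012, 0.906, -0.027, 0.422]
ft_force: [1.3, 1.0, 0.5]
finger_gap: 0.0257
finger_force: 0.0
```

```bash
python3 - <<'E'
from h import *
b=snap(8);delta(-.015,24,.033)
L=lambda k:np.load(f"pics/g{k}.npy")
art([L(7),b],1); print();art([L(7),b],2);
E
```

```text
t 15.5167 tr_cm [ 1.76 -0.02  0.51] rot [-0.002 -0.453  0.001] gap 0.02545969876774251 F [ 0.5 -0.5  0.5]
             .-- |     ...      -**
   .---...   ..- |    ..------...**
 .*#@@@###*-..-- |  .-*#@@@@@@#--#*
.-@@@@@@@@#*---- | .-#@@@@@@@@@#*##
.-@@@@@@@##*---- | .-*###@@@@@@**##
 -*@@@#***--...- |  ... ..-@@@@*-*#
 .*###****-.  .. |        .*@@@-.-#
 .*###@@@@#.   . |        .#@@#. -*
 -#@@@@@@@#.   . |       .-#@@#. .*
.*@@@@@@@@#-   . |       .-#@@#. .*
.#@@@@@@@@#-   - | ...   .-#@@#-.-#
-#@@@@@@@#*.   - | ....  .-*@@#-.-*
.-##*****-.   .. | ..    ..-*#*-.-*
 .--......    .. |        ..----.-*
             ... |         ...-----
            .... |   ..........----
 ..------....... |  .-*****--------
 -*@@@@@##*--... | .*#@@@@@##*--...
.*@@@@@@@@#*-... | .#@@@@@@@@#*-...
.#@@@@@@@@#*.. . | .#@@@@@@@@#*.. .
.*@@@@@##**-.    | .#@@@@@@##*-.   
 -#@@#*****-.    |  *@@@@##***-.   
 -*########*.    |  *@@@######*.   
 -*#@@@@@@@*.    |  -@@@@#####*.   
 -*#@@@@@@@*.    |  -@@@@#####*.   
 -*#@@@@@@@*.    | .*@@@#***##*.   
.-*#@@@@@@#*.    | .*@@@*---*#*-   
.-*#@#@@##*-.    | .*@
[... 466 characters left out ...]
   -@@@@@@*-...*
 .*@@@@@##*----- |   .@@@@@@#*---*#
 .*#@##*-....--- |   .@@@@@#*--**##
 .--*-.     .--- |   .#@@*--..-*###
  .-.        .-- |   .*#*-....-*###
  .-.        .-- |   -**-.  ...-***
 .---       ..-- |  -***-  ....--*-
 .*#*.  -*-...-- | -*###-..-**-----
 -#@@*.-#@#--..- | -*#@@*--###-----
.-#@@@*#@@@*-... | .*#@@#*#@@@*----
 -@@@@@@@@@*-... | .-#@@@@@@@@*----
 -#@@@@@@@@*-... | .-#@@@@@@@@*----
 .#@@@@@@@@*-... |  .*@@@@@@@#*-..-
 .*#@@@@@@@*-..  |  .-#@@@@@@#*-...
  -**###@@#*-..  |  ..-**#####*-...
  ..---*###*--.. |  ...---**#**--..
   ....-*###*--. | ......--*##**--.
   ....-*###**-. | .......-*##**---
.....--**##**--. | .--..---*##*----
..--****##*-.... | -***-***##*-....
```

Middle now shows a clear 7 above the pointer, i.e. it stands at 6; one more step up.

Call:
servo_tool(deltas=[{"translation": [0.35,0,-0.2],"rot": [0,-0.1,0],"claw": 30},{"translation": [0.67,0,-0.2],"rot": [0,-0.2,0],"claw": 30},{"translation": [1.06,0,-0.1],"rot": [0,-0.3,0],"claw": 30},{"translation": [1.43,0,0.1],"rot": [0,-0.4,0],"claw": 30},{"translation": [1.77,0,0.4],"rot": [0,-0.453,0],"claw": 30},{"translation": [1.77,0,0.4],"rot": [0,-0.453,0],"claw": 30},{"translation": [1.77,0,0.4],"rot": [0,-0.453,0],"claw": 0},{"translation": [1.77,0,0.4],"rot": [0,-0.453,0],"claw": 0},{"translation": [1.77,0,0.4],"rot": [0,-0.453,0],"claw": 0},{"translation": [1.4,0,0.24],"rot": [0,-0.34,0],"claw": 0},{"translation": [1.03,0,0.15],"rot": [0,-0.22,0],"claw": 0},{"translation": [0.64,0,0.08],"rot": [0,-0.1,0],"claw": 0},{"translation": [0.32,0,0.07],"rot": [0,0,0],"claw": 0},{"translation": [-0.05,0,0.1],"rot": [0,0,0],"claw": 0},{"translation": [-0.05,0,0.1],"rot": [0,0,0],"claw": 0},{"translation": [-0.05,0,0.1],"rot": [0,0,0],"claw": 30},{"translation": [-0.05,0,0.1],"rot": [0,0,0],"claw": 30},{"translation": [-0.05,0,-2],"rot": [0,0,0],"claw": 30},{"translation": [-0.05,0,-6],"rot": [0,0,0],"claw": 30},{"translation": [-0.05,0,-6],"rot": [0,0,0],"claw": 30}])

```text
time_s: 17.18
position: [0.5911, -0.0397, 0.2202]
eef_rot: [0.014, 0.904, -0.026, 0.427]
ft_force: [1.8, 0.3, 1.4]
finger_gap: 0.0256
finger_force: 0.0
```

```bash
python3 - <<'E'
from h import *
b=snap(9);delta(.031,50,.065);delta(.031,50,.035)
L=lambda k:np.load(f"pics/g{k}.npy")
art([L(8),b],1)
E
```

```text
t 17.2833 tr_cm [ 0.22 -4.66  3.15] rot [-0.    -0.004  0.001] gap 0.025570550603044227 F [-0.  -0.7 -0.5]
t 17.2833 tr_cm [ 0.2  -4.66  6.15] rot [-0.    -0.004  0.001] gap 0.025570550603044227 F [-0.  -0.7 -0.5]
    ...      -** |                .
   ..------...** |   ..----..      
 .-*#@@@@@@#--#* |  .*#@@@@@@#-    
.-#@@@@@@@@@#*## | .-#@@@@@@@@#-   
.-*###@@@@@@**## | .-#@@@@@@@@@-...
 ... ..-@@@@*-*# |  -*#@@@#@@@*..--
       .*@@@-.-# |  .**#####@#-  --
       .#@@#. -* |  .*###@@@@#-  .-
      .-#@@#. .* |  .*#@@@@@@#.   .
      .-#@@#. .* |  -#@@@@@@@#-   .
...   .-#@@#-.-# | .#@@@@@@@@#-   .
....  .-*@@#-.-* | .#@@@#@@@#*-   .
..    ..-*#*-.-* | .-##*-*****.   .
       ..----.-* |  .--...----.  ..
        ...----- |   ..   .........
  ..........---- |   .......  ...--
 .-*****-------- |  .--------------
.*#@@@@@##*--... | .-#@@@@@@##*----
.#@@@@@@@@#*-... | -#@@@@@@@@@#*-.-
.#@@@@@@@@#*.. . | -*@@@@@@@@@@*-.-
.#@@@@@@##*-.    | .-***--*#@@@*..-
 *@@@@##***-.    | ....   .-#@@#...
 *@@@######*.    | ..      -#@@*...
 -@@@@#####*.    | ..     .*@@@#...
 -@@@@#####*.    | ....  .-*@@@#-..
.*@@@#***##*.    | .......-*@@@#---
.*@@@*---*#*-    | --....-**@@@#*--
.*@@#-...-**-    | -------*#@@@#---
-#@#*.   -##-    | -----**####*--.-
*###-.   -##-    | ----**###**-...-
```

Middle stands at 7. Now the left wheel: one step back (3 → 2).

Call:
servo_tool(deltas=[{"translation": [0.2,-4.0,0],"rot": [0,0,0],"claw": 30},{"translation": [0.2,-4.66,0],"rot": [0,0,0],"claw": 30},{"translation": [0.2,-4.66,2.0],"rot": [0,0,0],"claw": 30},{"translation": [0.2,-4.66,5.0],"rot": [0,0,0],"claw": 30},{"translation": [0.2,-4.66,6.15],"rot": [0,0,0],"claw": 30},{"translation": [0.2,-4.66,6.15],"rot": [0,0,0],"claw": 0},{"translation": [0.2,-4.66,6.15],"rot": [0,0,0],"claw": 0},{"translation": [0.2,-4.66,6.15],"rot": [0,0,0],"claw": 0},{"translation": [0.7,-4.66,6.19],"rot": [0,-0.1,0],"claw": 0},{"translation": [1.17,-4.66,6.29],"rot": [0,-0.22,0],"claw": 0},{"translation": [1.63,-4.66,6.46],"rot": [0,-0.34,0],"claw": 0},{"translation": [2.03,-4.66,6.68],"rot": [0,-0.45,0],"claw": 0},{"translation": [2.03,-4.66,6.68],"rot": [0,-0.45,0],"claw": 0},{"translation": [2.03,-4.66,6.68],"rot": [0,-0.45,0],"claw": 30},{"translation": [2.03,-4.66,6.68],"rot": [0,-0.45,0],"claw": 30},{"translation": [2.03,-4.66,6.68],"rot": [0,-0.45,0],"claw": 30},{"translation": [2.9,-4.66,4.9],"rot": [0,-0.45,0],"claw": 30},{"translation": [3.6,-4.66,3.0],"rot": [0,-0.35,0],"claw": 30},{"translation": [3.0,-4.66,0],"rot": [0,-0.2,0],"claw": 30},{"translation": [0,-4.66,-4],"rot": [0,0,0],"claw": 30}])

```text
time_s: 18.95
position: [0.5839, 0.0076, 0.2412]
eef_rot: [0.01, 0.931, -0.027, 0.365]
ft_force: [-2.1, 0.9, 1.1]
finger_gap: 0.0258
finger_force: 0.0
```

Call:
servo_tool(deltas=[{"translation": [-0.5,2.5,-6],"rot": [0,0.15,0],"claw": 0},{"translation": [-0.5,2.5,-6],"rot": [0,0.15,0],"claw": 0},{"translation": [-0.5,2.5,-6],"rot": [0,0.15,0],"claw": 0},{"translation": [-0.5,2.5,-6],"rot": [0,0.15,0],"claw": 0}])

```text
time_s: 19.28
position: [0.5369, -0.0153, 0.2805]
eef_rot: [0.012, 0.902, -0.027, 0.431]
ft_force: [-0.1, -0.9, -0.6]
finger_gap: -0.0001
finger_force: 0.0
```

```bash
python3 - <<'E'
from h import *
b=snap("A",4);delta(-.0,45,.16)
L=lambda k:np.load(f"pics/g{k}.npy")
art([L(9),b],0);print();art([b],1);print();art([b],2)
im=np.clip(b[152:190,234:284],0,255).astype(np.uint8); cv2.imwrite("pics/final_wheels.png",cv2.resize(im,None,fx=15,fy=15,interpolation=4))
E
```

```text
t 19.4833 tr_cm [0.36 0.7  1.91] rot [-0.006 -0.097 -0.   ] gap -0.00013154692919509697 F [0.1 0.7 0.7]
            .--- |   ..........----
   .     ...---- |   .--******-----
 .-**.  -##****- |  .-**##@@@#***--
 -#@@-.-#@@##**- |  .-**##@@@#***--
 -#@@#-*@@@@##** |  ..--**##@#*----
 -#@@@##@@@@#*** |  ...---*###*----
 -#@@@@@@@@@**** |  ..-**##@@#*----
 .*@@@@@@@@#***- |  .-*#@@@@@#*----
 .-*#@@@@@@#--*- |  .-*###@@@#*----
   ...-*@@@*---- |  ..--**##@#*----
       .*##*---- |  ...---*##**----
        -**----- | ..--****##*-----
        .------- | ..-*#####*------
        .....--- | ..-*###**--..---
  ........  .--* | ..--*---......--
 ..-***--..  .-- | ...-----.....---
 .-#@@@##-.. .-- | ..-******--..---
 .*@@@@@@#-...-- | ..*#@@@##**-----
 .*@@@@@@@#-.... | .-*@@@@@@@#*----
  -#@@@@@@#*-... | .-*#@@@@@@@#--..
  .*####@@@*-... | .-*##@#@@@@#-.  
  .*#@@@@@@#-..  | --*#@@@@@@@*.   
  -#@@@@@@@*-.   | --#@@@@@@@#-    
  -@@@@@@@@*..   | -*@@@@@@@@*     
  -@@@@@@@@*..   | *#@@@@@@@#.     
  -#@@@@@@#*...  | *#@@@@@@#*      
 .-*@@@#@##-...  | #@@@@@@#*-      
 .-*######*-.    | #@@@@
[... 405 characters left out ...]
-*
 -*##*#@@@@@- .-
 .--...-*@@@-  .
        -#@@-  .
        .#@@*  .
       .-#@@*. -
....  ..*@@@*.-*
.......-*#@@*-*#
.......-*#@@*-#@
......--*###**#@
..----********#@
..---*****----#@

   ..  ......-*@
  -**-------.-*#
 -#@@#****--.-*#
 -@@@@###**-.-*#
 *@@@@###*--..-#
 -@@@@###*-...-#
 .#@@####*.. .-#
 .*#@##@@#-...-#
  -##@@@@@#-..-#
  -*#@@@@@#*-.-#
 .-#@@@@@@#*-.-#
 .*@@@@@#**-..*@
 .-*##**-.....*@
  .--..      .*@
  ..         .*@
  ..         .-@
 ..-.        .-#
 .*#*.  ---. .-#
 -#@@*.-#@*...-*
 -#@@@*#@@@-..-*
 -@@@@@@@@@-...*
 .#@@@@@@@@-. .*
 .#@@@@@@@@-. .*
  -#@@@@@@@-. .*
  .-*##@@@@-...-
   ..--*#@#-...*
      .-*##-..-*
      .-*#*-..-*
  ....--*#*-..-*
 ..--***##*-..-*
```

Left shows 3 above with a 2 at the pointer, middle 8/7, right 5/4. One look to confirm before the lever (my last picture).

View pics/final_wheels.png

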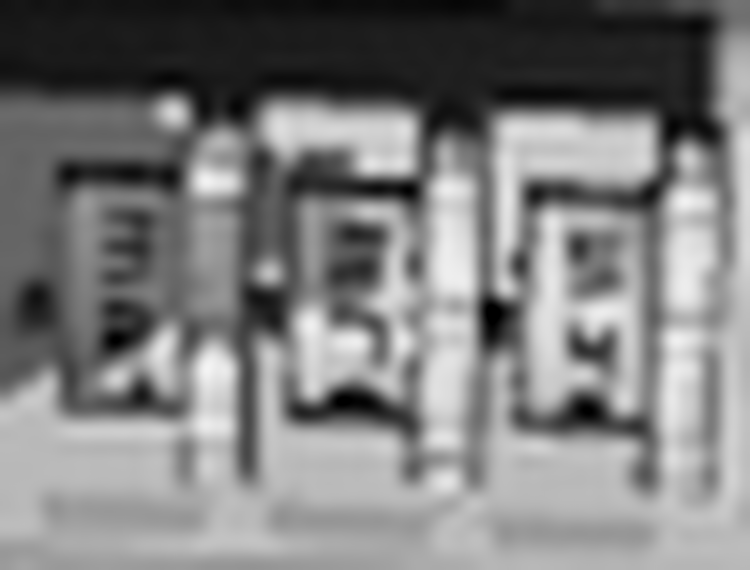

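Picture confirms: 2 at (125,335), 7 at (355,335), 4 at (590,340), i.e. 274. Now the lever: grip the bar's middle with a vertical tool turned 90°.

```bash
cat >> h.py <<'E'
def dl(x,z,th=0,y=0,q=QC):
    "bar grasp: tool y in the coder xz plane, x=+coder y; tilt th deg"
    s=sensors.get_state(); w=s["eef_rot"]; M0=R.from_quat([w[1],w[2],w[3],w[0]])
    t=np.radians(th); c,sn=np.cos(t),np.sin(t)
    M=R.from_euler('z',q[2])*R.from_matrix(np.array([[0,c,sn],[1,0,0],[0,sn,-c]]))
    p=world([[x,y,z]],q)[0]
    print("t",s["time_s"],"tr_cm",(M0.inv().apply(p-s["position"])*100).round(2),"rot",(M0.inv()*M).as_rotvec().round(3),"gap",s["finger_gap"],"F",s["ft_force"].round(1),"j",s["joints"].round(2))
E
python3 - <<'E'
from h import *
dl(-.14,.44)
E
```

```text
t 19.4833 tr_cm [ 11.93   0.61 -11.08] rot [ 0.684 -0.694 -1.456] gap -0.00013154692919509697 F [0.1 0.7 0.7] j [-0.41 -0.62  2.37  0.5   0.6   0.91]
```

Call:
servo_tool(deltas=[{"translation": [11.9,0.6,-11.1],"rot": [0.684,-0.694,-1.456],"claw": 65},{"translation": [11.9,0.6,-11.1],"rot": [0.684,-0.694,-1.456],"claw": 65},{"translation": [11.9,0.6,-11.1],"rot": [0.684,-0.694,-1.456],"claw": 65},{"translation": [11.9,0.6,-11.1],"rot": [0.684,-0.694,-1.456],"claw": 65},{"translation": [11.9,0.6,-11.1],"rot": [0.684,-0.694,-1.456],"claw": 65},{"translation": [11.9,0.6,-11.1],"rot": [0.684,-0.694,-1.456],"claw": 65},{"translation": [11.9,0.6,-11.1],"rot": [0.684,-0.694,-1.456],"claw": 65},{"translation": [11.9,0.6,-11.1],"rot": [0.684,-0.694,-1.456],"claw": 65},{"translation": [11.9,0.6,-11.1],"rot": [0.684,-0.694,-1.456],"claw": 65},{"translation": [11.9,0.6,-11.1],"rot": [0.684,-0.694,-1.456],"claw": 65},{"translation": [11.9,0.6,-11.1],"rot": [0.684,-0.694,-1.456],"claw": 65},{"translation": [11.9,0.6,-11.1],"rot": [0.684,-0.694,-1.456],"claw": 65},{"translation": [11.9,0.6,-11.1],"rot": [0.684,-0.694,-1.456],"claw": 65},{"translation": [11.9,0.6,-11.1],"rot": [0.684,-0.694,-1.456],"claw": 65},{"translation": [11.9,0.6,-11.1],"rot": [0.684,-0.694,-1.456],"claw": 65},{"translation": [11.9,0.6,-11.1],"rot": [0.684,-0.694,-1.456],"claw": 65},{"translation": [11.9,0.6,-11.1],"rot": [0.684,-0.694,-1.456],"claw": 65}])

```text
time_s: 20.9
position: [0.5278, -0.0201, 0.4403]
eef_rot: [0.001, 0.729, 0.685, 0.001]
ft_force: [-0.3, -1.0, -0.1]
finger_gap: 0.0558
finger_force: 0.0
```

```bash
python3 - <<'E'
from h import *
dl(.002,.42);dl(.002,.303)
E
```

```text
t 20.9 tr_cm [ 0.03 14.24  2.05] rot [ 0.002 -0.    -0.003] gap 0.05575671240210315 F [-0.3 -1.  -0.1] j [-0.27 -0.01  1.37  0.    1.78 -0.2 ]
t 20.9 tr_cm [ 0.02 14.22 13.75] rot [ 0.002 -0.    -0.003] gap 0.05575671240210315 F [-0.3 -1.  -0.1] j [-0.27 -0.01  1.37  0.    1.78 -0.2 ]
```

Call:
servo_tool(deltas=[{"translation": [0,5,0],"rot": [0,0,0],"claw": 65},{"translation": [0,9,0.5],"rot": [0,0,0],"claw": 65},{"translation": [0,13,1],"rot": [0,0,0],"claw": 65},{"translation": [0,14.2,2],"rot": [0,0,0],"claw": 65},{"translation": [0,14.2,4],"rot": [0,0,0],"claw": 65},{"translation": [0,14.2,8],"rot": [0,0,0],"claw": 65},{"translation": [0,14.2,11.5],"rot": [0,0,0],"claw": 65},{"translation": [0,14.2,13.7],"rot": [0,0,0],"claw": 65},{"translation": [0,14.2,13.7],"rot": [0,0,0],"claw": 65},{"translation": [0,14.2,13.7],"rot": [0,0,0],"claw": 0},{"translation": [0,14.2,13.7],"rot": [0,0,0],"claw": 0},{"translation": [0,14.2,13.7],"rot": [0,0,0],"claw": 0},{"translation": [0,14.2,13.7],"rot": [0,0,0],"claw": 0},{"translation": [0,14.2,13.7],"rot": [0,0,0],"claw": 0}], force=40)

```text
time_s: 22.07
position: [0.6689, -0.0296, 0.3088]
eef_rot: [0.002, 0.729, 0.685, 0.001]
ft_force: [-7.2, -1.0, 5.1]
finger_gap: 0.0187
finger_force: 39.4
```

```bash
python3 - <<'E'
from h import *
dl(.0,.303); 
for a in np.linspace(0,1.05,8):
    p0=np.array([-.045,.18]);c,s=np.cos(a),np.sin(a)
    p=np.array([p0[0]*c-p0[1]*s,p0[0]*s+p0[1]*c]); d=(p-p0)*100; print(a.round(2),"ty",d[0].round(2),"tz",(-d[1]).round(2))
E
```

```text
t 22.0667 tr_cm [ 0.08 -0.1   0.58] rot [ 0.004  0.002 -0.002] gap 0.018717661545846115 F [-7.2 -1.   5.1] j [-0.22  0.37  1.2  -0.    1.57 -0.16]
0.0 ty 0.0 tz -0.0
0.15 ty -2.64 tz 0.87
0.3 ty -5.12 tz 2.13
0.45 ty -7.38 tz 3.75
0.6 ty -9.38 tz 5.68
0.75 ty -11.06 tz 7.9
0.9 ty -12.4 tz 10.34
1.05 ty -13.35 tz 12.95
```

Call:
servo_tool(deltas=[{"translation": [0,-1.3,0.4],"rot": [0,0,0],"claw": 0},{"translation": [0,-2.64,0.87],"rot": [0,0,0],"claw": 0},{"translation": [0,-3.9,1.45],"rot": [0,0,0],"claw": 0},{"translation": [0,-5.12,2.13],"rot": [0,0,0],"claw": 0},{"translation": [0,-6.3,2.9],"rot": [0,0,0],"claw": 0},{"translation": [0,-7.38,3.75],"rot": [0,0,0],"claw": 0},{"translation": [0,-8.4,4.7],"rot": [0,0,0],"claw": 0},{"translation": [0,-9.38,5.68],"rot": [0,0,0],"claw": 0},{"translation": [0,-10.3,6.8],"rot": [0,0,0],"claw": 0},{"translation": [0,-11.06,7.9],"rot": [0,0,0],"claw": 0},{"translation": [0,-11.8,9.1],"rot": [0,0,0],"claw": 0},{"translation": [0,-12.4,10.34],"rot": [0,0,0],"claw": 0},{"translation": [0,-12.9,11.6],"rot": [0,0,0],"claw": 0},{"translation": [0,-13.35,12.95],"rot": [0,0,0],"claw": 0},{"translation": [0,-13.35,12.95],"rot": [0,0,0],"claw": 0},{"translation": [0,-13.35,12.95],"rot": [0,0,0],"claw": 0}])

```text
time_s: 23.4
position: [0.5375, -0.0219, 0.1786]
eef_rot: [0.003, 0.728, 0.685, 0.001]
ft_force: [-6.9, 0.2, 9.0]
finger_gap: 0.0183
finger_force: 49.7
```

```bash
python3 - <<'E'
from h import *
dl(-.133,.172)
im=camera("side")
cv2.imwrite("pics/down.png",im[:,:,::-1])
# bar right end expected at full down / at 0.95 rad in the side view
for x,z in ((-.133,.191),(-.125,.209)): print(proj("side",world([[x,-.108,z],[x,-.118,z]],QC)).round(1).tolist())
E
```

```text
t 23.4 tr_cm [ 0.1  -0.23  0.66] rot [ 0.007  0.003 -0.001] gap 0.018341118889642318 F [-6.9  0.2  9. ] j [-0.26  0.1   1.76 -0.    1.27 -0.2 ]
[[261.7, 204.4], [263.2, 205.9]]
[[263.9, 198.8], [265.4, 200.3]]
```

Travel 131/130 mm, about the full stroke. Press a little further to feel the stop.

Call:
servo_tool(deltas=[{"translation": [0,-0.2,0.5],"rot": [0,0,0],"claw": 0},{"translation": [0,-0.3,1.0],"rot": [0,0,0],"claw": 0},{"translation": [0,-0.3,1.0],"rot": [0,0,0],"claw": 0},{"translation": [0,-0.3,1.0],"rot": [0,0,0],"claw": 0}])

```text
time_s: 23.78
position: [0.5353, -0.0218, 0.1709]
eef_rot: [0.004, 0.728, 0.685, 0.002]
ft_force: [-9.2, 0.8, 17.4]
finger_gap: 0.0185
finger_force: 51.4
```

Call:
servo_tool(deltas=[{"translation": [0,0,0.4],"rot": [0,0,0],"claw": 0},{"translation": [0,0,0.8],"rot": [0,0,0],"claw": 0},{"translation": [0,0,0.8],"rot": [0,0,0],"claw": 0}])

```text
time_s: 24.03
position: [0.5352, -0.0218, 0.1695]
eef_rot: [0.004, 0.728, 0.686, 0.001]
ft_force: [-34.1, 4.9, 55.9]
finger_gap: 0.0182
finger_force: 55.4
```

```bash
python3 - <<'E'
from h import *
a=cv2.imread("pics/down.png").astype(float).mean(2); b=camera("side").astype(float).mean(2)
# shift of right lever arm / bar end between the two pictures, window about its expected place
for (x0,x1,y0,y1) in ((250,275,190,215),(262,290,180,205)):
    s,r=cv2.phaseCorrelate(a[y0:y1,x0:x1],b[y0:y1,x0:x1],cv2.createHanningWindow((x1-x0,y1-y0),cv2.CV_64F)); print(np.round(s,2),round(r,2), abs(a-b)[y0:y1,x0:x1].mean().round(1))
dl(-.133,.172)
W=b[190:216:1,245:285]
for r in W: print(''.join("@#*+-. "[min(6,int(v/256*9))] for v in r))
E
```

```text
[0.05 2.26] 1.09 4.9
[-0.02  0.54] 1.03 6.7
t 24.0833 tr_cm [ 0.11 -0.   -0.25] rot [ 0.007  0.004 -0.   ] gap 0.018776052942151535 F [-31.9   5.5  57.3] j [-0.27  0.11  1.78 -0.    1.25 -0.2 ]
*####@@@@@@@@@@@@@@@@@@@@@@@@@...-++++++
*####@@@@@@@@@@@@@@@@@@@@@@@@@..--++++++
*####@@@@@@@@#@@@@@@@@@@@@@@@@.-++++++-+
*####@@@@@@######@###@@@@@@@@@--+++++-..
***##@@@@@@#*#***#######@@@@@@+++++*---.
*++##@@@@@@#******#######@@@@@+++++--+-.
*+-+#@@@@####****++*#####@@@@@+++++.+-..
+---+@@@##****++++++*#####@@@@++++-.-..-
-----@@@#******+++++*#@###@@@@++++--..-+
-----@@@#***++++--+***####@@@@++++--..-+
-----@@@#**++++++-+****####@@@++*+-..-++
-----@@###*+++-+++******###@@@+*+----++-
-----@@@##**++---++++*++*##@@@+++-++++++
---+-@@@##**++---+++++***##@@@++++++++++
+++++@@@##**++---++*****###@@@++++++++++
+++++@@@##***++++*******###@@@++++++++++
+++++@@@###***++******#####@@@++++++++++
+++++@@@###***********#####@@@++++++++++
+++++@@@####***********####@@@+****+++*+
+++++@@@@####**********####@@@-+++**+***
+++++@@@@@########**######@@@@+--+###***
+++++@@@@@@#############@@@@@@-++++#**++
++---@@@@@@@@@@@@@@@@@@@@@@@@@-----++***
-----@@@@@@@@@@@@@@@@@@@@@@@@@-----.-**+
-----@@@@@@@@@@@@@@@@@@@@@@@@@-------++*
--+++++***************+---------------+*
```

The stop is felt: 57 N with almost no motion. Now guide the lever back up along its arc and let go near the top.

Call:
servo_tool(deltas=[{"translation": [0.2,0.2,-1.0],"rot": [0,0,0],"claw": 0},{"translation": [0,0.3,-1.8],"rot": [0,0,0],"claw": 0},{"translation": [0,0.8,-3.1],"rot": [0,0,0],"claw": 0},{"translation": [0,1.25,-4.4],"rot": [0,0,0],"claw": 0},{"translation": [0,1.9,-5.65],"rot": [0,0,0],"claw": 0},{"translation": [0,2.6,-6.85],"rot": [0,0,0],"claw": 0},{"translation": [0,3.4,-8.0],"rot": [0,0,0],"claw": 0},{"translation": [0,4.3,-9.07],"rot": [0,0,0],"claw": 0},{"translation": [0,5.25,-10.1],"rot": [0,0,0],"claw": 0},{"translation": [0,6.3,-11.0],"rot": [0,0,0],"claw": 0},{"translation": [0,7.4,-11.9],"rot": [0,0,0],"claw": 0},{"translation": [0,8.5,-12.6],"rot": [0,0,0],"claw": 0},{"translation": [0,9.8,-13.3],"rot": [0,0,0],"claw": 0},{"translation": [0,11.0,-13.9],"rot": [0,0,0],"claw": 0},{"translation": [0,11.0,-13.9],"rot": [0,0,0],"claw": 0}])

```text
time_s: 25.33
position: [0.6457, -0.0282, 0.3019]
eef_rot: [0.005, 0.728, 0.685, 0.003]
ft_force: [-0.4, -1.0, 7.6]
finger_gap: 0.0179
finger_force: 42.7
```

Call:
servo_tool(deltas=[{"translation": [0,0,0],"rot": [0,0,0],"claw": 100},{"translation": [0,0.5,-0.2],"rot": [0,0,0],"claw": 100},{"translation": [0,1.2,-0.5],"rot": [0,0,0],"claw": 100},{"translation": [0,2.0,-0.8],"rot": [0,0,0],"claw": 100},{"translation": [0,2.6,-0.9],"rot": [0,0,0],"claw": 100},{"translation": [0,2.6,-0.9],"rot": [0,0,0],"claw": 100},{"translation": [0,2.6,-0.9],"rot": [0,0,0],"claw": 100},{"translation": [0,2.6,-0.9],"rot": [0,0,0],"claw": 100},{"translation": [0,2.6,-2.5],"rot": [0,0,0],"claw": 100},{"translation": [0,2.6,-5.5],"rot": [0,0,0],"claw": 100},{"translation": [0,2.6,-9],"rot": [0,0,0],"claw": 100},{"translation": [0,2.6,-12],"rot": [0,0,0],"claw": 100},{"translation": [0,2.6,-12],"rot": [0,0,0],"claw": 100}])

```text
time_s: 26.42
position: [0.6696, -0.0292, 0.4253]
eef_rot: [0.007, 0.728, 0.685, 0.004]
ft_force: [-0.7, 0.8, 0.4]
finger_gap: 0.0856
finger_force: 0.0
```

Call:
servo_tool(deltas=[{"translation": [0,-4,0],"rot": [0,0,0],"claw": 100},{"translation": [0,-8,0],"rot": [0,0,0],"claw": 100},{"translation": [0,-12,0],"rot": [0,0,0],"claw": 100},{"translation": [0,-16,0],"rot": [0,0,0],"claw": 100},{"translation": [0,-20,0],"rot": [0,0,0],"claw": 100},{"translation": [0,-24,0],"rot": [0,0,0],"claw": 100},{"translation": [0,-28,0],"rot": [0,0,0],"claw": 100},{"translation": [0,-28,0],"rot": [0,0,0],"claw": 100},{"translation": [0,-28,0],"rot": [0,0,0],"claw": 100},{"translation": [0,-28,0],"rot": [0,0,0],"claw": 100},{"translation": [0,-28,0],"rot": [0,0,0],"claw": 100},{"translation": [0,-28,0],"rot": [0,0,0],"claw": 100}])

```text
time_s: 27.42
position: [0.3898, -0.0121, 0.4152]
eef_rot: [0.001, 0.728, 0.685, 0.0]
ft_force: [0.2, 0.8, 0.0]
finger_gap: 0.0856
finger_force: 0.0
```

```bash
python3 - <<'E'
from h import *
b=snap("B",4); g=np.load("pics/g.npy"); dl(-.2,.44)
# bar rows (dark sleeve) at columns 240..270, before and now
for c in (240,255,270): print(c,g[146:164,c].round().astype(int).tolist(),b[146:164,c].round().astype(int).tolist())
for w in (0,1,2): art([np.load("pics/gA.npy"),b],w); print()
E
```

```text
t 27.6167 tr_cm [ 0.01  7.91 -2.45] rot [ 0.002  0.001 -0.001] gap 0.08556826345432769 F [-0.6 -0.2  0.1] j [-0.34 -0.39  1.74 -0.    1.79 -0.28]
240 [91, 113, 111, 118, 98, 5, 15, 17, 16, 17, 12, 13, 53, 142, 203, 199, 169, 36] [90, 112, 111, 117, 100, 5, 19, 21, 24, 19, 14, 17, 121, 205, 192, 198, 167, 44]
255 [93, 114, 112, 113, 110, 72, 11, 18, 20, 19, 20, 15, 36, 79, 111, 166, 195, 129] [92, 114, 110, 114, 111, 72, 13, 25, 27, 28, 29, 18, 71, 164, 198, 192, 188, 127]
270 [81, 92, 114, 112, 114, 101, 25, 21, 26, 28, 26, 23, 14, 56, 106, 92, 144, 188] [81, 92, 113, 112, 116, 101, 27, 23, 28, 31, 31, 30, 14, 113, 206, 193, 196, 174]
  ..........---- |   .-****-...-***
  .--******----- |   .-*####*---***
 .-**##@@@#***-- |  .--###@@@#*-***
 .-**##@@@#***-- |   .-**#@@@#*--**
 ..--**##@#*---- |   ..--*#@@#---**
 ...---*###*---- |    .---#@@#---**
 ..-**##@@#*---- |   .-**#@@@#---**
 .-*#@@@@@#*---- |   -*#@@@@@#*---*
 .-*###@@@#*---- |   -*#@@@@@@*---*
 ..--**##@#*---- |   .--**#@@#*---*
 ...---*##**---- |   ..---*#@#----*
..--****##*----- |   .-***###*-.--*
..-*#####*------ |  .-*@@
[... 2084 characters left out ...]
 .-#@@@@@@#*-.-#
 .*@@@@@#**-..*@ |  .*@@@@@#**-..*@
 .-*##**-.....*@ |  .-*##**-.....*@
  .--..      .*@ |   .--..      .*@
  ..         .*@ |   ..         .*@
  ..         .-@ |   ..         .-@
 ..-.        .-# |  ..-.        .-#
 .*#*.  ---. .-# |  .*#*.  ---  .-#
 -#@@*.-#@*...-* |  -#@@*.-##*...-#
 -#@@@*#@@@-..-* |  -#@@@*#@@@-..-*
 -@@@@@@@@@-...* |  -@@@@@@@@@-..-*
 .#@@@@@@@@-. .* |  .#@@@@@@@@-...*
 .#@@@@@@@@-. .* |  .#@@@@@@@@-. .*
  -#@@@@@@@-. .* |   -#@@@@@@@-. .*
  .-*##@@@@-...- |   .-*##@@@@-...-
   ..--*#@#-...* |    ..--*@@#-...*
      .-*##-..-* |       .-*##-..-*
      .-*#*-..-* |       .-*#*-..-*
  ....--*#*-..-* |   ....--*#*-..-*
 ..--***##*-..-* |  ..--***##*-..-*
```

```bash
python3 - <<'E'
from plant import bot
print(bot.sign_off())
E
```

```text
the job is handed in; nothing more can be done
None
```

The coder is set to 274. The lever was pulled down to a firm stop (57 N) and came back up to its rest position. The job was handed in at about 28 s, with the arm clear of the machine and the other things on the table left alone.

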